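# Slide a thin door plate off the surface plate and set it on the drilling jig

## Robot

A 6-joint arm with a two-finger parallel gripper is mounted at the origin on the work surface. World frame = base frame: x ahead of the robot, y to its left, z up, the work surface at z = 0. Lengths are in m, angles in degrees, forces in N, time in s.
With the tool pointing down it reaches from about 0.4 to 0.925 m from the base axis. Payload 3.4 kg.
Tool frame: the origin (TCP) lies midway between the tips of the shut fingers; the grasp point (between the pads) lies 19 mm behind it; x points along the fingers, z is the direction in which the jaws open and shut, and the axes are right-handed (so a half turn about x gives the same grasp; the last joint's range is limited). The gripper opens to 85 mm and grips with 20 to 120 N. Pads are 22 mm wide; open, the fingers measure 114 mm over their backs; the gripper's body (76 mm by 85 mm) begins 54 mm behind the grasp point. The pads swing forward as they close: fully open they stand 13 mm farther back than shut.
Start: joints at [-67.867, 17.578, 86.31, -0, 76.112, -4.211], TCP at [0.255, -0.515, 0.231] pointing down, gripper open.
Joint ranges: [-179.03, 179.03], [-60, 130.46], [8.19, 133.38], [-81.62, 261.62], [5.75, 156.47], [-153.77, 153.77]. Speed limits (degrees/s): [147.25, 147.25, 180, 180, 180, 180].

## Interface

Orientations are given as a 3x3 rotation matrix whose columns are the frame's x, y, z axes.
In Python, from plant import env gives the robot as it stands.
- The arm moves only by the shell command python3 -m inch 'ROWS'. ROWS is a JSON object of lists of equal length, an entry for each row: "travel": the shift along the world's x, y, z in m, a list of three; "delta_rot": the turn, a rotation vector about the world's x, y, z in degrees, a list of three; "gripper": the gripper's target within -1 to 1 (fully open at 1, half-way at 0, shut at -1). In form: {"travel": [[dx, dy, dz], ...], "delta_rot": [[rx, ry, rz], ...], "gripper": [gripper, ...]}. A call has 1 to 5 rows; each row is the pose to reach, as a shift and turn from the pose commanded when the call began; what a row does not reach only later rows make up. A row lasts 1/10 s, in which the tool goes at most 50 mm and 8.59 degrees, less where a joint would pass 70% of its speed; a pose out of reach is approached as far as the arm can. A call with a gripper value outside its range is refused whole. The fingers move at their own pace and stop on an object; the grip force is fixed at half the most. Time passes only in rows, so rows that repeat a pose let the fingers close. It gives the time, the measured TCP pose, the force and the opening at its end, in the units of the state.
- env.sense(): the state, without advancing time (a new reading comes with each control period).
- env.snapshot(name): name is "scene" or "top" or "wrist"; returns the picture (384x512x3 uint8, red, green, blue); there is no depth.
- env.calibration(name): a dict with "mtx" (3x3 intrinsics, pixels), "R" (3x3) and "t" (3): a world point X has camera coordinates R X + t. Camera axes: x right, y down, z forward; pixel columns grow to the right and rows downward; lengths in m; the calibration is good to about 2 mm. The wrist camera is an equidistant fisheye: a pixel r from the principal point sees the ray r / f radians off the axis. A picture is of the moment at which its call begins: read the wrist's pose just before it. calibration takes no time and is no camera call; for the wrist camera it gives the pose at the moment of the call.
- env.sign_off(): hands the job in, once; it reports no verdict.
The state is a dict: "time": time; "joint_positions": joint angles; "qvel": joint speeds; "tau": joint torques, N m; "ee_pos": TCP position; "eef_rot": TCP orientation; "force": force on the tool from outside, world axes, zero at the start; "wrist_torque": the same for the moment, N m; "gripper_width": finger opening in m.
Only numpy, scipy, OpenCV 4.12 (cv2) and the standard library are available. Lean on these libraries where they do the work, as an engineer would, in place of code of your own. Each camera call takes 0.05 s, during which the arm holds its last target.

## Task

The thin brass door plate lies flat on the raised steel block, too thin to pick up there. Press on it lightly from above (about 5 to 12 N, never over 30 N) and, keeping that light press, slide it up over the sloping edging strip until its plain end, the one away from the hole, hangs well out over the block's edge, without letting it tip off; then grip the overhanging end, lift the plate off and lower it, still held, over the post of the drilling jig, and let go, so that it lies flat on the jig and in line with it, its plain end out past the jig's long end. Leave the padlock, screwdriver and oil bottle where they are.

Things in the scene. Friction and masses are not known exactly. Their poses are not given: they have to be found in the camera images.
- plate_centre (a point): Centre (half-way up) of the loose brass door plate: 120 mm along its x, 40 mm along y, 3 mm thick, about 110 g. One 18 mm hole on the long centre line, 35 mm from here towards -x; the +x end is plain and at the start points to the steel block's +x edge, 53 to 100 mm short of it. Fingertips grip it better than the steel under it: pressed lightly and moved sideways they drag it.
- plate_hole (a point): Centre of the plate's 18 mm hole at the plate's underside; axes as the plate's.
- plate_end (a point): Middle of the plate's plain end, half-way up, 60 mm from the plate's centre along its +x.
- riser: The fixed raised steel block; origin at the centre of its underside, which can lie up to 12 mm below the table top. It is 220 mm along x, 220 mm along y, its flat top 70 mm above this origin (an edging strip along the +x edge stands above it); the steel slab is 30 mm thick on a foot set back 15 mm all round.
- riser_edge (a point): Middle of the block's +x top edge (the edge away from the robot), level with its flat top; x points out across the edge, y along it. Along it runs a fixed aluminium edging strip that slopes up from about 45 mm inside the edge to a rounded crest 4 mm inside it, 5 to 7.5 mm above the flat top (not measured: feel it). The plate sliding over it tilts, and rises under the fingers.
- jig: Fixed dark steel drilling jig; origin at its underside right under the post. The block is 50 mm wide in y, and reaches 30 mm from the post towards -x and 55 mm (the long end) towards +x; its flat top is 45 mm up. A 12 mm foot flange, 90 mm wide, is under it. The plate must lie with its x along the jig's x, its plain end past the jig's +x end.
- jig_seat (a point): Centre of the foot of the jig's post, at the level of the jig's flat top, where the plate's hole must come to lie. The post is 12 mm thick, 16 mm tall, tapered over its top 5 mm; axes as the jig's.
- padlock: Loose brass padlock standing on the steel block near its -x, +y corner, 24 x 45 mm, 64 mm tall; origin under its centre. Bystander.
- driver: Loose screwdriver lying on the table beyond the work. Bystander.
- oil: Loose white oil bottle, 44 mm across, 100 mm tall, standing on the table; origin under its centre. Bystander.
Mind the look-alikes: they are no part of the job. There is more than one size of the part that bears plate_centre; the job needs the middle-sized.

How it is judged (in metres and radians):
On the way, in this order (a step that is already met when the one before it is completed fails the run):
1. the plate, still lying on the steel block and pressed there by the fingers, has its plain end at least 22 mm out over the block's +x edge (x of plate_end in the frame of riser_edge above 0.022 m and angle between plate_centre's own z axis and vertical below 0.15 rad and z of plate_centre in the frame of riser_edge below 0.012 m and contact force between the fingers and plate above 1.5 N and contact force between plate and riser above 1 N), for 0.1 s.
2. the plate is held by the fingers and lifted at least 20 mm clear of the steel block (z of plate_centre in the frame of riser_edge above 0.0215 m and contact force between the fingers and plate above 0.5 N), for 0.2 s.
3. the plate, still held, is lowered with its hole round the post to within 8 mm of the jig's top (horizontal distance between plate_hole and jig_seat below 0.006 m and z of plate_hole in the frame of jig_seat below 0.008 m and contact force between the fingers and plate above 0.5 N), for 0.1 s.
At the end, for the whole second after the job is handed in: The plate rests released on the jig, the post through its hole (hole centre within 6 mm of the post axis, underside within 3 mm of the jig's top), level within 0.05 rad, in line with the jig within 0.17 rad, plain end towards the jig's long (+x) end, at rest (horizontal distance between plate_hole and jig_seat below 0.006 m and z of plate_hole in the frame of jig_seat between -0.003 and 0.003 m and angle between plate_centre's own z axis and vertical below 0.05 rad and angle between the x axis of plate_centre and the x axis of jig, either way round below 0.17 rad and x of plate_end in the frame of jig_seat above 0.05 m and linear speed of plate below 0.02 m/s); the robot touches nothing.
It fails at once if the plate is pressed with more than 30 N on the steel block (with its edging strip) or on the jig (contact force between plate and riser above 30 N or contact force between plate and jig above 30 N).
It fails at once if the plate falls to the table (height (world z) of plate_centre below 0.025 m).
It fails at once if the padlock, screwdriver or oil bottle is moved more than 15 mm (distance of any of padlock, driver, oil from where it was at the start of the episode above 0.015 m).
It also fails if it takes over 72 s, if anything falls off the work surface, if the arm or the gripper's body presses on something with over 40 N, if the wrist force passes 120 N, or if a joint passes its speed limit or range.

## Working session

There is one attempt and no reset: what is moved stays moved. The work goes in short steps, Python scripts to look and compute and a shell command to move; the robot and the scene stay as the last step left them, time stands still between calls to the robot, and variables do not carry over. Pictures are saved under pics/ and viewed, and the job is handed in when it is done.

```bash
ls; mkdir -p pics
cat > h.py <<'E'
import numpy as np, cv2
from plant import env
def snap(n,f):
    im=env.snapshot(n); cv2.imwrite('pics/'+f+'.png',cv2.cvtColor(im,cv2.COLOR_RGB2BGR)); return im
def ray(c,u,v,fish=False):
    K=np.array(c['mtx']);R=np.array(c['R']);t=np.array(c['t'])
    x=(u-K[0,2])/K[0,0];y=(v-K[1,2])/K[1,1]
    if fish:
        r=np.hypot(x,y); s=np.sin(r)/r if r>1e-9 else 1; d=np.array([x*s,y*s,np.cos(r)])
    else: d=np.array([x,y,1.])
    return -R.T@t, R.T@d
def onz(c,u,v,z,fish=False):
    o,d=ray(c,u,v,fish); return o+d*(z-o[2])/d[2]
def proj(c,X,fish=False):
    K=np.array(c['mtx']);p=np.array(c['R'])@np.array(X)+np.array(c['t'])
    if fish:
        th=np.arctan2(np.hypot(p[0],p[1]),p[2]);h=np.hypot(p[0],p[1]);return K[0,0]*p[0]/h*th+K[0,2],K[1,1]*p[1]/h*th+K[1,2]
    return K[0,0]*p[0]/p[2]+K[0,2],K[1,1]*p[1]/p[2]+K[1,2]
E
python3 - <<'E'
from h import *
np.set_printoptions(precision=4,suppress=True)
s=env.sense();print(s)
for n in('scene','top','wrist'):
    c=env.calibration(n);print(n,c['mtx'],c['R'],c['t'])
    snap(n,n+'0')
E
```

```text
pics
{'time': 0.0, 'joint_positions': array([-67.8657,  17.6228,  86.3865,  -0.0003,  76.1126,  -4.2121]), 'qvel': array([ 0.0505,  0.0618, -0.0137, -0.091 ,  0.1288, -0.0301]), 'tau': array([  0.0008, -45.7548, -25.1919,   0.0002,   0.0133,   0.    ]), 'ee_pos': array([ 0.2549, -0.5146,  0.2304]), 'eef_rot': array([[-0.0008,  0.8961,  0.4438],
       [ 0.002 ,  0.4438, -0.8961],
       [-1.    ,  0.0002, -0.0021]]), 'force': array([ 0.4147,  0.0546, -0.3095]), 'wrist_torque': array([0.018 , 0.0058, 0.0353]), 'gripper_width': 0.08570807585808243}
scene [[457.4119   0.     255.2008]
 [  0.     457.4119 189.151 ]
 [  0.       0.       1.    ]] [[-0.2887  0.9574  0.0104]
 [ 0.7951  0.2458 -0.5544]
 [-0.5334 -0.1518 -0.8322]] [ 0.0846 -0.4083  1.474 ]
top [[411.2929   0.     249.6341]
 [  0.     411.2929 189.9569]
 [  0.       0.       1.    ]] [[ 0.0121 -0.9999 -0.0011]
 [-0.9935 -0.0119 -0.1128]
 [ 0.1128  0.0024 -0.9936]] [0.0764 0.5409 0.9099]
wrist [[297.3186   0.     258.2256]
 [  0.     297.3186 193.5199]
 [  0.       0.       1.    ]] [[ 0.4444 -0.8958 -0.0021]
 [-0.8564 -0.4255  0.2923]
 [-0.2627 -0.1281 -0.9563]] [-0.573  -0.0386  0.3795]
```

View pics/scene0.png

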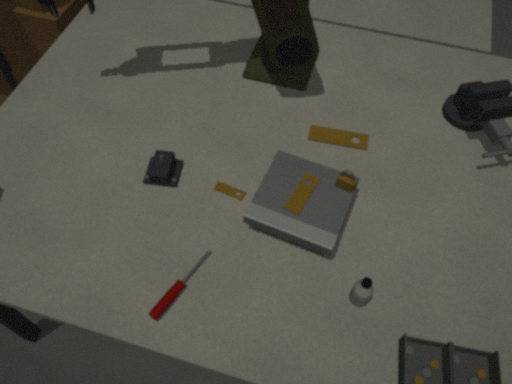

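View pics/top0.png

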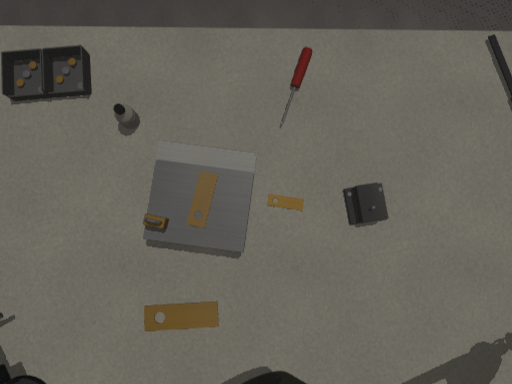

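View pics/wrist0.png

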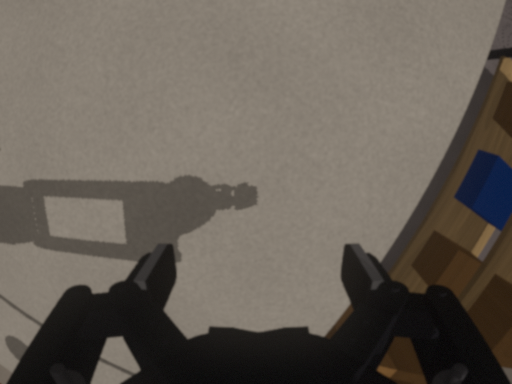

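Three brass plates show in the top view: a small one on the table at (285,202), a large one on the table at (181,316), and one on the steel block at (202,200). The description picks the middle-sized plate on the block, with its hole at the robot end. I'll check it in a crop.

Run:
```python
from h import *
im=cv2.imread('pics/top0.png')
a=cv2.resize(im[130:265,135:265],None,fx=4.4,fy=4.4,interpolation=cv2.INTER_CUBIC); cv2.imwrite('pics/crA.png',a)
b=cv2.resize(im[165:240,325:405],None,fx=7,fy=7,interpolation=cv2.INTER_CUBIC); cv2.imwrite('pics/crB.png',np.clip(b.astype(float)*1.8,0,255).astype(np.uint8))
c=env.calibration('top'); hsv=cv2.cvtColor(im,cv2.COLOR_BGR2HSV)
m=cv2.inRange(hsv,(12,110,60),(28,255,255))
cs,_=cv2.findContours(m,cv2.RETR_EXTERNAL,cv2.CHAIN_APPROX_NONE)
for k in cs:
    if cv2.contourArea(k)>150: 
        r=cv2.minAreaRect(k); print(r,[onz(c,*p,0.07).round(4)[:2] for p in cv2.boxPoints(r)])
```

```text
((180.76535034179688, 315.8778991699219), (24.954212188720703, 73.89471435546875), 86.53176879882812) [array([0.2855, 0.3059]), array([0.2967, 0.1495]), array([0.2454, 0.1452]), array([0.2344, 0.3006])]
((285.0431213378906, 201.73277282714844), (35.476985931396484, 11.560275077819824), 9.162346839904785) [array([0.5037, 0.0454]), array([0.5288, 0.0415]), array([ 0.5173, -0.0351]), array([ 0.4923, -0.031 ])]
((201.78761291503906, 199.3141632080078), (17.921958923339844, 54.22864532470703), 14.620874404907227) [array([0.461 , 0.2195]), array([0.5766, 0.1927]), array([0.567 , 0.1543]), array([0.4517, 0.1816])]
```

View pics/crA.png

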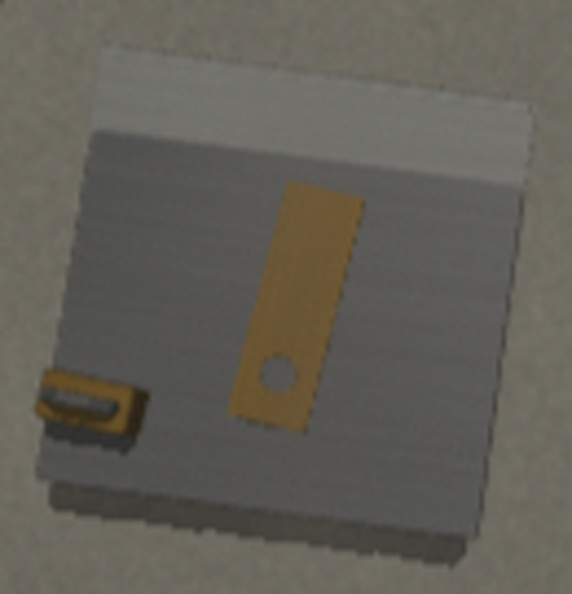

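View pics/crB.png

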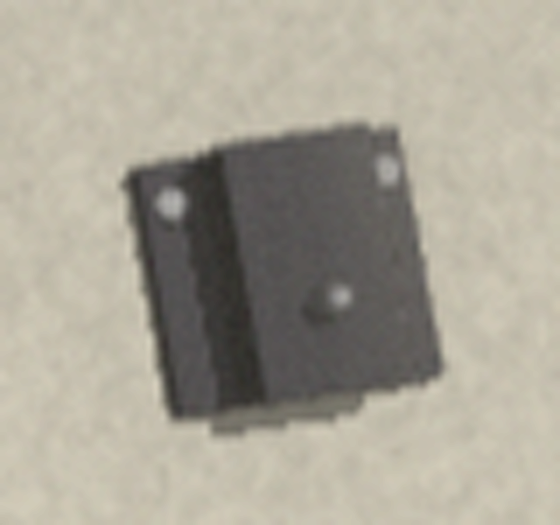

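```bash
cat > kin.py <<'E'
import numpy as np
from scipy.spatial.transform import Rotation as Ro
C=np.array([[0,0,-1.],[0,1,0],[1,0,0]]) # columns tool x,y,z in flange
def wrist(Rt,j1,th):
    M=(Ro.from_euler('z',j1,degrees=True)*Ro.from_euler('y',th,degrees=True)).as_matrix().T@Rt@C.T
    # ZYZ
    j5=np.degrees(np.arccos(M[2,2])); j4=np.degrees(np.arctan2(M[1,2],M[0,2])); j6=np.degrees(np.arctan2(M[2,1],-M[2,0]))
    return j4,j5,j6
def grip(ang,up,tilt=0):
    x=np.array([np.cos(np.radians(ang)),np.sin(np.radians(ang)),0]);z=np.array([0,0,up])
    return np.stack([x,np.cross(z,x),z],1)
E
python3 - <<'E'
from kin import *
from h import *
s=env.sense();j=s['joint_positions'];print(wrist(s['eef_rot'],j[0],j[1]+j[2]),j[3:])
for j1 in(0,10,20):
  for ang in(110,125,140,-110,-130):
    for up in(1,-1):
      print(j1,ang,up,np.round(wrist(grip(ang,up),j1,108)))
# triangulate
ct=env.calibration('top');cs=env.calibration('scene')
def tri(a,b):
    o1,d1=ray(ct,*a);o2,d2=ray(cs,*b)
    A=np.stack([d1,-d2],1);x=np.linalg.lstsq(A,o2-o1,rcond=None)[0];p=o1+d1*x[0];q=o2+d2*x[1];return (p+q)/2,np.linalg.norm(p-q)
im=cv2.imread('pics/scene0.png')
a=cv2.resize(im[145:260,235:365],None,fx=6,fy=5.2*6/5.2,interpolation=cv2.INTER_CUBIC);cv2.imwrite('pics/crC.png',a[:600])
b=cv2.resize(im[140:195,135:195],None,fx=10,fy=10,interpolation=cv2.INTER_CUBIC);cv2.imwrite('pics/crD.png',np.clip(b.astype(float)*1.8,0,255).astype(np.uint8))
cw=env.calibration('wrist');print('cam-TCP in tool',s['eef_rot'].T@(-np.array(cw['R']).T@cw['t']-s['ee_pos']))
E
```

```text
(np.float64(-0.001889056073940286), np.float64(76.11374586598471), np.float64(-4.210825538848937)) [-1.88905607e-03  7.61137459e+01 -4.21082554e+00]
0 110 1 [  84.  109. -109.]
0 110 -1 [ 84. 109.  71.]
0 125 1 [  78.  123. -112.]
0 125 -1 [ 78. 123.  68.]
0 140 1 [  70.  137. -117.]
0 140 -1 [ 70. 137.  63.]
0 -110 1 [-84. 109. 109.]
0 -110 -1 [-84. 109. -71.]
0 -130 1 [-75. 128. 113.]
0 -130 -1 [-75. 128. -67.]
10 110 1 [  87.  100. -108.]
10 110 -1 [ 87. 100.  72.]
10 125 1 [  82.  114. -110.]
10 125 -1 [ 82. 114.  70.]
10 140 1 [  75.  128. -113.]
10 140 -1 [ 75. 128.  67.]
10 -110 1 [-80. 118. 111.]
10 -110 -1 [-80. 118. -69.]
10 -130 1 [-70. 137. 117.]
10 -130 -1 [-70. 137. -63.]
20 110 1 [  90.   90. -108.]
20 110 -1 [90. 90. 72.]
20 125 1 [  85.  104. -109.]
20 125 -1 [ 85. 104.  71.]
20 140 1 [  80.  118. -111.]
20 140 -1 [ 80. 118.  69.]
20 -110 1 [-75. 128. 113.]
20 -110 -1 [-75. 128. -67.]
20 -130 1 [-62. 145. 123.]
20 -130 -1 [-62. 145. -57.]
cam-TCP in tool [-0.14257462  0.07440524 -0.00086695]
```

View pics/crC.png

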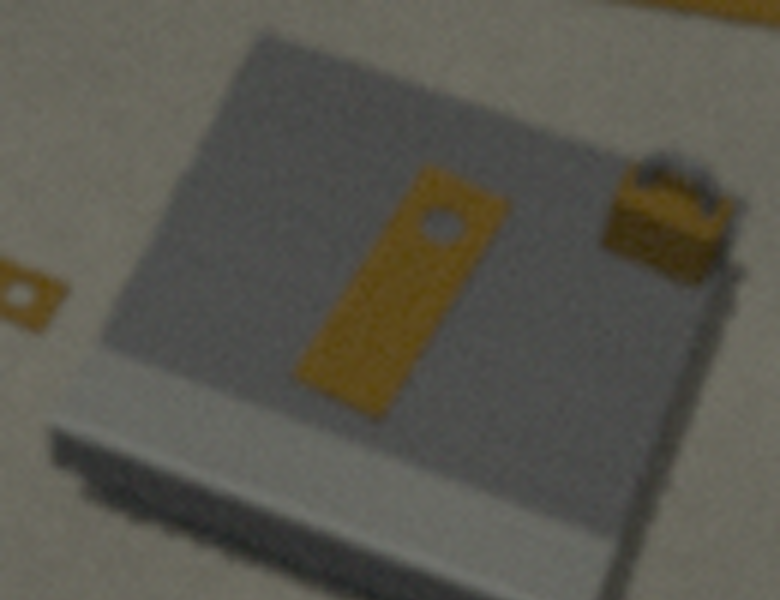

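View pics/crD.png

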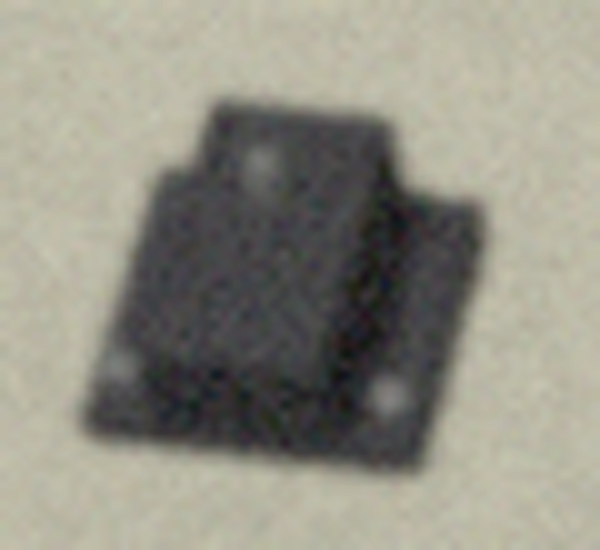

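```bash
python3 -m inch '{"travel":[[0.016,0.046,0.01],[0.032,0.092,0.02],[0.048,0.138,0.02],[0.064,0.184,0.02],[0.08,0.23,0.02]],"delta_rot":[[0,0,-2.6],[0,0,-5.2],[0,0,-7.8],[0,0,-10.4],[0,0,-13]],"gripper":[1,1,1,1,1]}'
python3 -m inch '{"travel":[[0.016,0.046,0],[0.032,0.092,0],[0.048,0.138,0],[0.064,0.184,0],[0.08,0.23,0]],"delta_rot":[[0,0,-2.6],[0,0,-5.2],[0,0,-7.8],[0,0,-10.4],[0,0,-13]],"gripper":[-1,-1,-1,-1,-1]}'
python3 -m inch '{"travel":[[0.016,0.046,0],[0.032,0.092,0],[0.048,0.138,0],[0.064,0.184,0],[0.085,0.235,0]],"delta_rot":[[0,0,-2.6],[0,0,-5.2],[0,0,-7.8],[0,0,-10.4],[0,0,-13.7]],"gripper":[-1,-1,-1,-1,-1]}'
python3 -m inch '{"travel":[[0,0,0],[0,0,0]],"delta_rot":[[0,0,0],[0,0,0]],"gripper":[-1,-1]}'
python3 - <<'E'
from h import *
np.set_printoptions(precision=4,suppress=True)
s=env.sense();c=env.calibration('wrist');snap('wrist','w1');np.save('w1c.npy',c,allow_pickle=True);print(s['time'],s['ee_pos'],s['eef_rot'],s['force'],s['gripper_width'],s['joint_positions'])
ct=env.calibration('top');cs=env.calibration('scene')
def tri(a,b):
    a=np.array(a)/4.4+[135-.4,130-.4];b=np.array(b)/6+[235-.4,145-.4]
    o1,d1=ray(ct,*a);o2,d2=ray(cs,*b)
    A=np.stack([d1,-d2],1);x=np.linalg.lstsq(A,o2-o1,rcond=None)[0];p=o1+d1*x[0];q=o2+d2*x[1];return (p+q)/2,np.linalg.norm(p-q)
for a,b in [((287,181),(383,418)),((365,199),(295,377)),((279,374),(440,226)),((229,414),(510,205)),((307,433),(428,165)),((105,45),(605,600)),((532,102),(52,420)),((480,537),(262,30))]: print(tri(a,b))
E
```

```text
time: 0.65
ee_pos: [0.3352, -0.2834, 0.2512]
eef_rot: [[0.0, 0.974, 0.228], [0.0, 0.228, -0.974], [-1.0, 0.0, -0.0]]
force: [1.5, 0.1, 0.6]
gripper_width: 0.0858
time: 1.15
ee_pos: [0.4152, -0.0533, 0.2514]
eef_rot: [[0.0, 1.0, 0.004], [-0.0, 0.004, -1.0], [-1.0, 0.0, 0.0]]
force: [1.8, 0.1, -0.1]
gripper_width: 0.0123
time: 1.65
ee_pos: [0.4979, 0.1769, 0.2511]
eef_rot: [[-0.001, 0.973, -0.232], [-0.0, -0.232, -0.973], [-1.0, -0.0, 0.001]]
force: [1.4, -0.8, 0.4]
gripper_width: 0.0003
time: 1.85
ee_pos: [0.4979, 0.1759, 0.2506]
eef_rot: [[-0.001, 0.974, -0.228], [-0.001, -0.228, -0.974], [-1.0, -0.001, 0.001]]
force: [-0.3, 0.6, -0.2]
gripper_width: -0.0001
1.85 [0.4979 0.1759 0.2506] [[-0.0015  0.9737 -0.2278]
 [-0.0008 -0.2278 -0.9737]
 [-1.     -0.0013  0.0011]] [-0.2606  0.5733 -0.1934] -5.4305131116854545e-05 [ 14.8922  13.0291  89.9966  -0.0219  77.0685 118.0673]
(array([0.577 , 0.1923, 0.0694]), np.float64(0.0016439057067940063))
(array([0.5684, 0.1537, 0.0683]), np.float64(0.00048164121032009933))
(array([0.4805, 0.1933, 0.0691]), np.float64(0.002614831112313712))
(array([0.4604, 0.2182, 0.0673]), np.float64(0.0017416388722495668))
(array([0.4513, 0.1801, 0.068 ]), np.float64(1.760945700059131e-05))
(array([0.6405, 0.2864, 0.0868]), np.float64(0.0070485322301576826))
(array([0.6181, 0.0695, 0.073 ]), np.float64(0.0028396102206566048))
(array([0.4014, 0.0943, 0.0667]), np.float64(0.0005762034522694138))
```

View pics/w1.png

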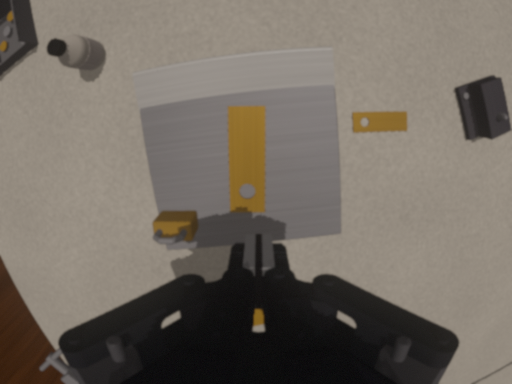

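The wrist view shows the plate on the block, with its hole at (248,190) and plain end at (247,107). It measures 120 x 40 mm, so it is the right plate. The padlock is at (175,225), the bottle at (80,52), the small decoy at (380,121) and the jig at (482,107).

The plate top is at about z = 0.068 and the plain end is about 59 mm short of the edge. I'll descend onto a point 13 mm behind the plate's centre.

```bash
python3 -m inch '{"travel":[[0.002,0.007,-0.04],[0.0037,0.0131,-0.08],[0.0037,0.0131,-0.12],[0.0037,0.0131,-0.155],[0.0037,0.0131,-0.17]],"delta_rot":[[0,0,0],[0,0,0],[0,0,0],[0,0,0],[0,0,0]],"gripper":[-1,-1,-1,-1,-1]}'
python3 -m inch '{"travel":[[0,0,0],[0,0,-0.003],[0,0,-0.006],[0,0,-0.006]],"delta_rot":[[0,0,0],[0,0,0],[0,0,0],[0,0,0]],"gripper":[-1,-1,-1,-1]}'
```

```text
time: 2.4
ee_pos: [0.4988, 0.1853, 0.0784]
eef_rot: [[-0.006, 0.972, -0.233], [-0.002, -0.233, -0.972], [-1.0, -0.005, 0.003]]
force: [-0.0, -1.3, -0.6]
gripper_width: -0.0
time: 2.8
ee_pos: [0.5026, 0.1879, 0.0763]
eef_rot: [[0.002, 0.973, -0.232], [0.001, -0.232, -0.973], [-1.0, 0.002, -0.001]]
force: [-0.4, -0.0, 0.5]
gripper_width: 0.0
```

```bash
python3 -m inch '{"travel":[[0,0,0],[0,0,-0.001],[0,0,-0.002],[0,0,-0.003],[0,0,-0.003]],"delta_rot":[[0,0,0],[0,0,0],[0,0,0],[0,0,0],[0,0,0]],"gripper":[-1,-1,-1,-1,-1]}'
python3 - <<'E'
from h import *
s=env.sense();print(s['time'],s['ee_pos'],s['force']);snap('scene','s1')
im=cv2.imread('pics/s1.png');cv2.imwrite('pics/s1c.png',cv2.resize(im[130:265,230:370],None,fx=4.4,fy=4.4))
E
```

```text
time: 3.3
ee_pos: [0.502, 0.1882, 0.0728]
eef_rot: [[0.0, 0.973, -0.231], [0.0, -0.231, -0.973], [-1.0, 0.0, -0.0]]
force: [-1.3, -1.0, 3.7]
gripper_width: -0.0
3.3 [0.50199102 0.18819556 0.07283041] [-1.29229476 -1.02353868  3.68191859]
```

View pics/s1c.png

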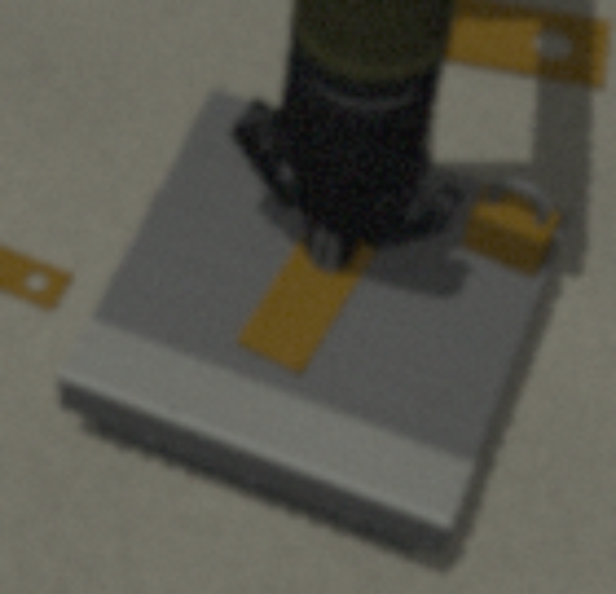

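```bash
python3 -m inch '{"travel":[[0,0,0],[0,0,-0.0005],[0,0,-0.0005]],"delta_rot":[[0,0,0],[0,0,0],[0,0,0]],"gripper":[-1,-1,-1]}'
python3 -c "
from plant import env
print(env.sense()['force'])"
python3 -m inch '{"travel":[[0,0,-0.0005],[0,0,-0.0005],[0,0,-0.0005]],"delta_rot":[[0,0,0],[0,0,0],[0,0,0]],"gripper":[-1,-1,-1]}'
```

```text
time: 3.65
ee_pos: [0.502, 0.1882, 0.0728]
eef_rot: [[0.001, 0.973, -0.231], [0.0, -0.231, -0.973], [-1.0, 0.001, -0.0]]
force: [-2.4, -0.7, 9.1]
gripper_width: 0.0
[-2.35734513 -0.65501002  9.07252166]
time: 3.95
ee_pos: [0.502, 0.1882, 0.0728]
eef_rot: [[0.001, 0.973, -0.231], [0.0, -0.231, -0.973], [-1.0, 0.001, -0.001]]
force: [-2.7, -1.4, 12.8]
gripper_width: 0.0
```

```bash
python3 -m inch '{"travel":[[0,0,0.0004],[0.002,-0.0002,0.0004],[0.004,-0.0005,0.0004],[0.006,-0.0007,0.0004],[0.008,-0.0009,0.0004]],"delta_rot":[[0,0,0],[0,0,0],[0,0,0],[0,0,0],[0,0,0]],"gripper":[-1,-1,-1,-1,-1]}'
python3 - <<'E'
from h import *
s=env.sense();print(s['time'],s['ee_pos'],s['force'])
im=snap('top','t1')[:,:,::-1]
hsv=cv2.cvtColor(np.ascontiguousarray(im),cv2.COLOR_BGR2HSV)
m=cv2.inRange(hsv,(12,110,60),(28,255,255))
cv2.imwrite('pics/t1c.png',cv2.resize(im[130:265,135:265],None,fx=4.4,fy=4.4))
E
```

```text
time: 4.45
ee_pos: [0.5097, 0.1875, 0.0728]
eef_rot: [[0.0, 0.973, -0.231], [0.001, -0.231, -0.973], [-1.0, -0.0, -0.001]]
force: [-2.7, -0.3, 10.3]
gripper_width: 0.0001
4.45 [0.50965094 0.18748367 0.07278684] [-2.7243198  -0.25808153 10.26023361]
```

View pics/t1c.png

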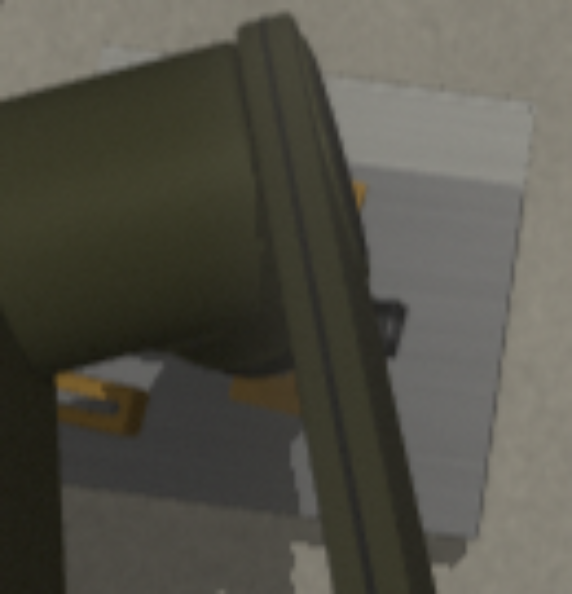

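```bash
python3 -m inch '{"travel":[[0.003,-0.0003,0.0001],[0.006,-0.0007,0.0001],[0.009,-0.001,0.0001],[0.012,-0.0014,0.0002],[0.015,-0.0017,0.0004]],"delta_rot":[[0,0,0],[0,0,0],[0,0,0],[0,0,0],[0,0,0]],"gripper":[-1,-1,-1,-1,-1]}'
python3 - <<'E'
from h import *
s=env.sense();print(s['time'],s['ee_pos'],s['force'],s['wrist_torque'])
snap('wrist','w2')
E
```

```text
time: 5.0
ee_pos: [0.5243, 0.1858, 0.0732]
eef_rot: [[-0.001, 0.973, -0.231], [0.001, -0.231, -0.973], [-1.0, -0.001, -0.0]]
force: [-4.6, 0.0, 10.8]
gripper_width: 0.0
5.0 [0.52426354 0.1857686  0.07322489] [-4.58809328  0.02986741 10.83470786] [ 0.06664148  0.66128377 -0.01419218]
```

View pics/w2.png

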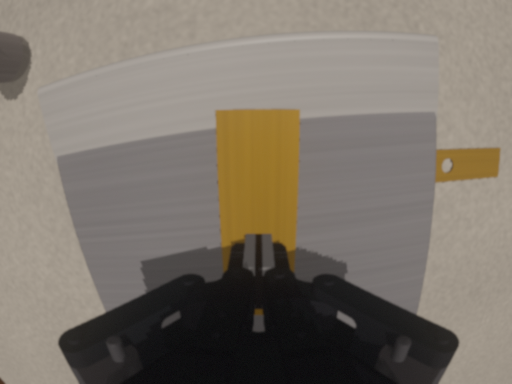

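The wrist view shows the plate dragged along with the tips. Its plain end (258,110) has just started onto the strip, so from here I'll raise the fingers as I slide.

```bash
python3 -m inch '{"travel":[[0.002,-0.0002,0.0001],[0.004,-0.0005,0.0002],[0.006,-0.0007,0.0003],[0.008,-0.0009,0.0004],[0.01,-0.0011,0.0006]],"delta_rot":[[0,0,0],[0,0,0],[0,0,0],[0,0,0],[0,0,0]],"gripper":[-1,-1,-1,-1,-1]}'
```

```text
time: 5.55
ee_pos: [0.5343, 0.1847, 0.0739]
eef_rot: [[-0.001, 0.973, -0.231], [0.001, -0.231, -0.973], [-1.0, -0.001, -0.0]]
force: [-5.0, -0.3, 10.8]
gripper_width: -0.0002
```

```bash
python3 -m inch '{"travel":[[0.002,-0.0002,0.0002],[0.004,-0.0005,0.0003],[0.006,-0.0007,0.0005],[0.008,-0.0009,0.0006],[0.01,-0.0011,0.0007]],"delta_rot":[[0,0,0],[0,0,0],[0,0,0],[0,0,0],[0,0,0]],"gripper":[-1,-1,-1,-1,-1]}'
```

```text
time: 6.05
ee_pos: [0.5443, 0.1836, 0.0746]
eef_rot: [[-0.001, 0.973, -0.231], [0.001, -0.231, -0.973], [-1.0, -0.001, -0.0]]
force: [-4.8, 1.0, 12.1]
gripper_width: 0.0002
```

```bash
python3 -m inch '{"travel":[[0.002,-0.0002,0.0002],[0.004,-0.0005,0.0004],[0.006,-0.0007,0.0005],[0.008,-0.0009,0.0007],[0.01,-0.0011,0.0009]],"delta_rot":[[0,0,0],[0,0,0],[0,0,0],[0,0,0],[0,0,0]],"gripper":[-1,-1,-1,-1,-1]}'
```

```text
time: 6.55
ee_pos: [0.5542, 0.1825, 0.0755]
eef_rot: [[-0.001, 0.973, -0.231], [0.001, -0.231, -0.973], [-1.0, -0.001, -0.0]]
force: [-3.6, -0.3, 10.1]
gripper_width: -0.0
```

Run:
```python
from h import *
s=env.sense();print(s['time'],s['ee_pos'],s['force'],s['wrist_torque'])
snap('wrist','w3')
```

```text
6.55 [0.55421883 0.18250248 0.0754643 ] [-3.57687185 -0.33495349 10.05364731] [ 0.0655738   0.54584998 -0.02056613]
```

View pics/w3.png

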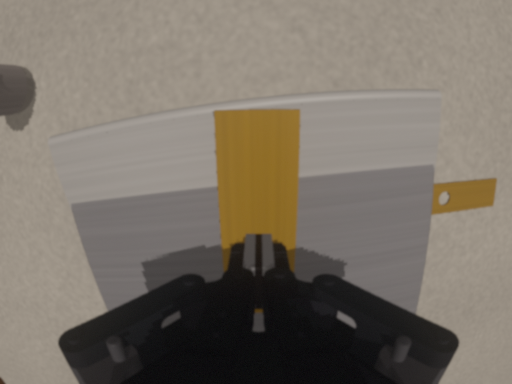

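```bash
python3 -m inch '{"travel":[[0.002,-0.0002,0.0001],[0.004,-0.0005,0.0002],[0.006,-0.0007,0.0003],[0.008,-0.0009,0.0004],[0.01,-0.0011,0.0005]],"delta_rot":[[0,0,0],[0,0,0],[0,0,0],[0,0,0],[0,0,0]],"gripper":[-1,-1,-1,-1,-1]}'
```

```text
time: 7.1
ee_pos: [0.5648, 0.1814, 0.0758]
eef_rot: [[0.0, 0.973, -0.231], [0.001, -0.231, -0.973], [-1.0, 0.0, -0.001]]
force: [-2.8, 1.3, 8.4]
gripper_width: 0.0003
```

```bash
python3 -m inch '{"travel":[[0.002,-0.0002,0.0001],[0.004,-0.0005,0.0002],[0.006,-0.0007,0.0003],[0.008,-0.0009,0.0004],[0.01,-0.0011,0.0005]],"delta_rot":[[0,0,0],[0,0,0],[0,0,0],[0,0,0],[0,0,0]],"gripper":[-1,-1,-1,-1,-1]}'
```

```text
time: 7.6
ee_pos: [0.5747, 0.1803, 0.0761]
eef_rot: [[0.0, 0.973, -0.231], [0.0, -0.231, -0.973], [-1.0, -0.0, -0.0]]
force: [-2.5, 0.5, 6.1]
gripper_width: -0.0002
```

```bash
python3 -m inch '{"travel":[[0.002,-0.0002,0],[0.004,-0.0005,0],[0.006,-0.0007,0.0001],[0.008,-0.0009,0.0001],[0.01,-0.0011,0.0002]],"delta_rot":[[0,0,0],[0,0,0],[0,0,0],[0,0,0],[0,0,0]],"gripper":[-1,-1,-1,-1,-1]}'
python3 - <<'E'
from h import *
s=env.sense();print(s['time'],s['ee_pos'],s['force'],s['wrist_torque'])
snap('wrist','w4')
E
```

```text
time: 8.1
ee_pos: [0.5847, 0.1792, 0.0765]
eef_rot: [[-0.0, 0.973, -0.231], [0.001, -0.231, -0.973], [-1.0, -0.0, -0.001]]
force: [-2.8, -0.3, 9.0]
gripper_width: -0.0001
8.1 [0.58465323 0.17921147 0.07650481] [-2.77568415 -0.31777969  9.02612982] [ 0.07474232  0.4209467  -0.01548649]
```

View pics/w4.png

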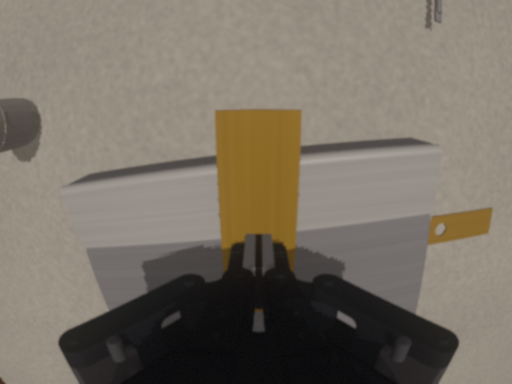

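```bash
python3 -m inch '{"travel":[[0.002,-0.0002,0.0001],[0.004,-0.0005,0.0002],[0.006,-0.0007,0.0003],[0.008,-0.0009,0.0003],[0.01,-0.0011,0.0004]],"delta_rot":[[0,0,0],[0,0,0],[0,0,0],[0,0,0],[0,0,0]],"gripper":[-1,-1,-1,-1,-1]}'
```

```text
time: 8.65
ee_pos: [0.5945, 0.1781, 0.077]
eef_rot: [[-0.0, 0.973, -0.231], [0.001, -0.231, -0.973], [-1.0, -0.0, -0.0]]
force: [-3.5, 0.9, 9.0]
gripper_width: -0.0002
```

```bash
python3 -m inch '{"travel":[[0.002,-0.0002,0.0001],[0.004,-0.0005,0.0002],[0.006,-0.0007,0.0003],[0.0075,-0.0008,0.0003],[0.0075,-0.0008,0.0003]],"delta_rot":[[0,0,0],[0,0,0],[0,0,0],[0,0,0],[0,0,0]],"gripper":[-1,-1,-1,-1,-1]}'
python3 - <<'E'
from h import *
s=env.sense();c=env.calibration('wrist');print(s['time'],s['ee_pos'],s['force'],s['wrist_torque'])
im=snap('wrist','w5');np.save('w5c.npy',c,allow_pickle=True)
snap('top','t5')
for uv in ((216,110),(300,110)):
  for z in (.075,.08): print(uv,z,onz(c,*uv,z,True))
E
```

```text
time: 9.15
ee_pos: [0.6023, 0.1773, 0.0774]
eef_rot: [[0.0, 0.973, -0.231], [0.001, -0.231, -0.973], [-1.0, 0.0, -0.001]]
force: [-2.7, 1.6, 9.6]
gripper_width: 0.0001
9.15 [0.6022881  0.17731455 0.07744463] [-2.74247509  1.59530194  9.58704802] [-0.03156652  0.43819463 -0.01310284]
(216, 110) 0.075 [0.67700147 0.18112933 0.075     ]
(216, 110) 0.08 [0.67690669 0.18042013 0.08      ]
(300, 110) 0.075 [0.66762677 0.14152431 0.075     ]
(300, 110) 0.08 [0.6678552 0.1421806 0.08     ]
```

View pics/w5.png

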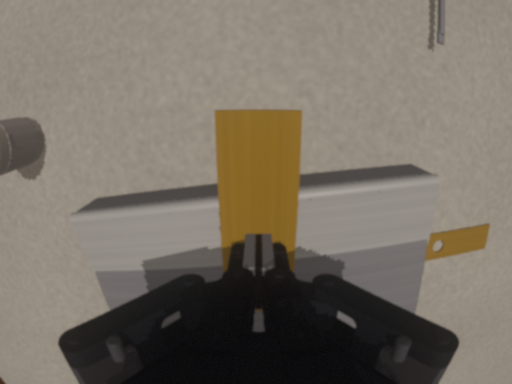

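View pics/t5.png

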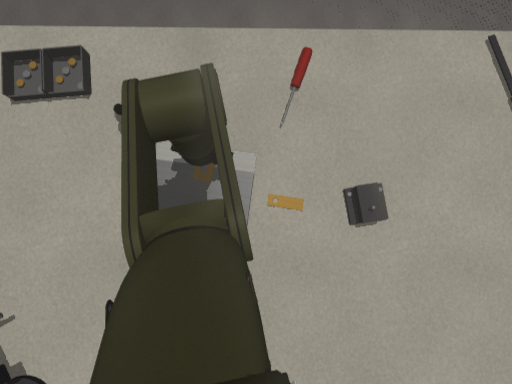

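Run:
```python
from h import *
from kin import *
np.set_printoptions(precision=4,suppress=True)
ct=env.calibration('top')
print('driver',onz(ct,281,127,.005),onz(ct,292,88,.012),onz(ct,306,48,.012),'handle L/R',onz(ct,301,48,.012),onz(ct,311,48,.012))
print('oil',onz(ct,126,120,.0))
s=env.sense();R=s['eef_rot'];print(s['joint_positions'])
for ang in(120,130,140):
  T=grip(ang,-1);print(ang,Ro.from_matrix(T@R.T).as_rotvec(degrees=True), wrist(T,s['joint_positions'][0],108))
c=np.load('w5c.npy',allow_pickle=True).item()
for uv in((303,187),(217,195),(437,176),(78,213)): print(uv,onz(c,*uv,.073,True))
# jig
def tr(p): return np.array(p)/7+[325-.43,165-.43]
# top-surface corners: left far (225,150), right-near? 
for p in((218,150),(268,400),(395,128),(440,375),(341,296),(362,128)): print(p,tr(p),onz(ct,*tr(p),.045),onz(ct,*tr(p),.061))
```

```text
driver [0.6952 0.0098 0.005 ] [ 0.7895 -0.0157  0.012 ] [ 0.8904 -0.0497  0.012 ] handle L/R [ 0.8903 -0.0375  0.012 ] [ 0.8906 -0.0618  0.012 ]
oil [0.7094 0.3828 0.    ]
[ 12.5333  29.8287  90.4626   0.0299  59.6808 115.8698]
120 [90.7777 13.2934 33.918 ] (np.float64(84.44629333856633), np.float64(106.58639307991771), np.float64(71.18985438078074))
130 [90.1811 21.3697 41.6429] (np.float64(80.87420898986042), np.float64(116.01831629187367), np.float64(69.88737947993242))
140 [89.0581 29.5069 49.3056] (np.float64(76.67603106988233), np.float64(125.34705640310654), np.float64(67.73729217082628))
(303, 187) [0.6286 0.1477 0.073 ]
(217, 195) [0.6347 0.1922 0.073 ]
(437, 176) [0.6171 0.068  0.073 ]
(78, 213) [0.6436 0.2804 0.073 ]
(218, 150) [355.7129 185.9986] [ 0.5501 -0.1561  0.045 ] [ 0.5481 -0.1519  0.061 ]
(268, 400) [362.8557 221.7129] [ 0.47   -0.1706  0.045 ] [ 0.4694 -0.1663  0.061 ]
(395, 128) [380.9986 182.8557] [ 0.558  -0.2132  0.045 ] [ 0.5558 -0.2081  0.061 ]
(440, 375) [387.4271 218.1414] [ 0.4786 -0.2256  0.045 ] [ 0.4779 -0.2203  0.061 ]
(341, 296) [373.2843 206.8557] [ 0.5035 -0.1946  0.045 ] [ 0.5023 -0.1898  0.061 ]
(362, 128) [376.2843 182.8557] [ 0.5578 -0.2026  0.045 ] [ 0.5557 -0.1976  0.061 ]
```

Run:
```python
import numpy as np
D=[(17.6228,86.3865,-67.8657,.2549,-.5146,.2304),(13.0291,89.9966,14.8922,.4979,.1759,.2506),(29.8287,90.4626,12.5333,.6023,.1773,.0774)]
A=[];b=[]
for j2,j3,j1,x,y,z in D:
    c,s=np.cos(np.radians(j1)),np.sin(np.radians(j1)); rho=c*x+s*y; lat=-s*x+c*y
    t=np.radians(j2+j3);q=np.radians(j2);print(rho,lat)
    # unknown L2,L3,H(=h-tool)  [r0=e=0]
    A+=[[np.sin(q),np.sin(t),0],[np.cos(q),np.cos(t),1]];b+=[rho,z]
A=np.array(A);b=np.array(b)
x,res,_,_=np.linalg.lstsq(A,b,rcond=None);print(x,A@x-b)
```

```text
0.5727165782307124 0.04222429418834869
0.5263825911968654 0.04203079448301816
0.626422560604898 0.042371636329068346
[ 0.53215432  0.4200603  -0.17354866] [-0.00404109  0.00154387  0.00284117 -0.00037087  0.00098593 -0.001173  ]
```

```bash
cat >> kin.py <<'E'
def ik(p,Rt,t=.3,L2=.532,L3=.42):
    h=t-.1735; w=np.array(p)-t*Rt[:,0]; r=np.hypot(w[0],w[1]); j1=np.degrees(np.arctan2(w[1],w[0])-np.arcsin(.042/r))
    rho=np.sqrt(r*r-.042**2); z=w[2]-h; d=np.hypot(rho,z)
    c3=(d*d-L2**2-L3**2)/(2*L2*L3)
    if abs(c3)>1: return None,w
    j3=np.arccos(c3); el=np.arctan2(z,rho)+np.arctan2(L3*np.sin(j3),L2+L3*np.cos(j3)); j2=90-np.degrees(el); j3=np.degrees(j3)
    return np.round([j1,j2,j3,*wrist(Rt,j1,j2+j3)]),w.round(3)
E
python3 - <<'E'
from kin import *
e=np.array([.6724,.1615]);u=np.array([np.cos(np.radians(-13.2)),np.sin(np.radians(-13.2))])
g=e-u*.018
y=8.6; P=np.array([.503,-.191]); gj=P+ .077*np.array([np.cos(np.radians(y)),np.sin(np.radians(y))])
print(g,gj)
for t in(.25,.33):
  for ang in(110,120,130,140,150):
    T=grip(ang,-1);p=np.append(g,.079)+.019*T[:,0];print(t,ang,*ik(p,T,t), end=' ')
    T=grip(ang+21.8,-1);p=np.append(gj,.05)+.019*T[:,0];print(*ik(p,T,t))
E
```

```text
[0.65487558 0.16561032] [ 0.57913424 -0.17948578]
0.25 110 [ -7.  56.  80.  70. 109.  41.] [ 0.734 -0.051  0.079] [-29.  64.  63.  30. 138.  23.] [ 0.733 -0.352  0.05 ]
0.25 120 [ -6.  58.  73.  65. 116.  43.] [ 0.77  -0.034  0.079] [-26.  66.  60.  20. 142.  16.] [ 0.761 -0.322  0.05 ]
0.25 130 [ -4.  61.  66.  60. 124.  44.] [ 0.803 -0.011  0.079] [-23.  66.  58.   9. 145.   7.] [ 0.783 -0.289  0.05 ]
0.25 140 [ -2.  64.  59.  55. 131.  44.] [0.832 0.017 0.079] [-20.  67.  57.  -4. 146.  -3.] [ 0.799 -0.252  0.05 ]
0.25 150 [  1.  67.  52.  50. 139.  42.] [0.855 0.05  0.079] [-18.  67.  58. -16. 144. -13.] [ 0.808 -0.212  0.05 ]
0.33 110 [-13.  65.  72.  65. 112.  39.] [ 0.761 -0.127  0.079] [-30.  79.  41.  33. 146.  28.] [ 0.786 -0.411  0.05 ]
0.33 120 [-10.  69.  62.  61. 120.  42.] [ 0.81  -0.104  0.079] [-27.  81.  35.  24. 152.  22.] [ 0.824 -0.372  0.05 ]
0.33 130 [ -8.  73.  51.  59. 128.  45.] [ 0.855 -0.073  0.079] [-24.  83.  31.  11. 156.  10.] [ 0.853 -0.326  0.05 ]
0.33 140 [ -5.  78.  40.  57. 137.  48.] [ 0.893 -0.034  0.079] [-20.  84.  29.  -5. 157.  -5.] [ 0.875 -0.277  0.05 ]
0.33 150 [ -2.  83.  27.  58. 146.  53.] [0.924 0.01  0.079] [-17.  83.  30. -21. 155. -19.] [ 0.887 -0.224  0.05 ]
```

```bash
python3 -m inch '{"travel":[[0,0,0.002],[0,0,0.012],[0,0,0.05],[0,0,0.1],[0,0,0.15]],"delta_rot":[[0,0,0],[0,0,0],[0,0,0],[0,0,0],[0,0,0]],"gripper":[-1,-1,-1,-1,-1]}'
python3 -m inch '{"travel":[[0,0,0],[0,0,0]],"delta_rot":[[0,0,0],[0,0,0]],"gripper":[-0.2,-0.2]}'
python3 - <<'E'
from h import *
np.set_printoptions(precision=4,suppress=True)
s=env.sense();c=env.calibration('wrist');im=snap('wrist','w6');np.save('w6c.npy',c,allow_pickle=True);snap('scene','s6')
print(s['time'],s['ee_pos'],s['force'],s['gripper_width'])
cv2.imwrite('pics/s6c.png',cv2.resize(cv2.imread('pics/s6.png')[145:270,230:360],None,fx=4.6,fy=4.6,interpolation=cv2.INTER_CUBIC))
E
```

```text
time: 9.75
ee_pos: [0.6018, 0.1768, 0.2273]
eef_rot: [[-0.002, 0.973, -0.231], [-0.0, -0.231, -0.973], [-1.0, -0.002, 0.001]]
force: [1.0, -0.4, -0.2]
gripper_width: -0.0002
time: 9.95
ee_pos: [0.6034, 0.1771, 0.2285]
eef_rot: [[0.004, 0.973, -0.231], [0.001, -0.231, -0.973], [-1.0, 0.004, -0.002]]
force: [-0.5, 0.9, -0.5]
gripper_width: 0.0278
9.95 [0.6034 0.1771 0.2285] [-0.4641  0.9065 -0.5378] 0.027827153336708918
```

View pics/w6.png

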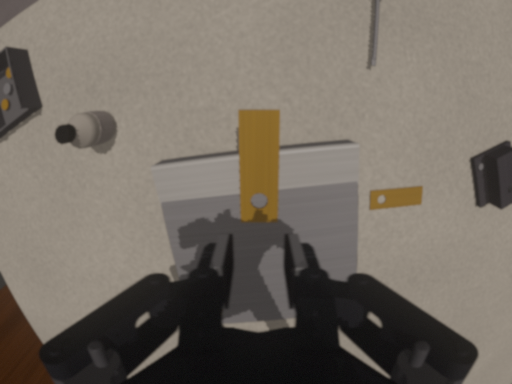

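View pics/s6c.png

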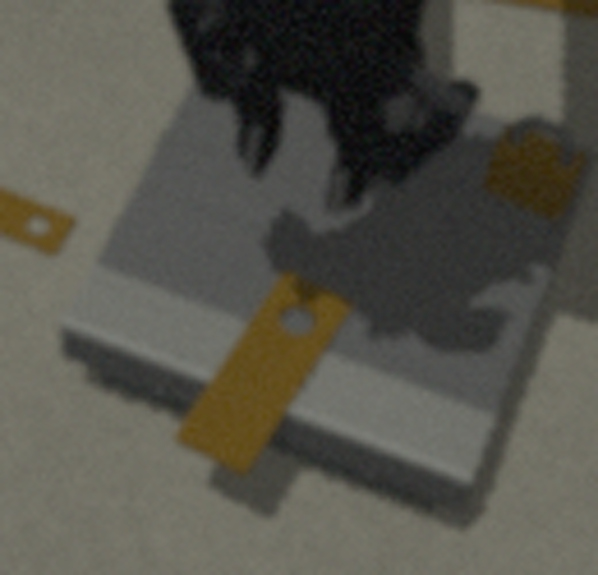

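The wrist view shows the plate resting stably with its plain end (259,110) hanging out past the strip crest at about row 150 and its hole at (259,200). I'll triangulate the end and work out the grip pose.

Run:
```python
from h import *
from kin import *
np.set_printoptions(precision=4,suppress=True)
c=np.load('w6c.npy',allow_pickle=True).item();cs=env.calibration('scene')
def tri(a,b):
    b=np.array(b)/4.6+[229.6,144.6]
    o1,d1=ray(c,*a,True);o2,d2=ray(cs,*b)
    A=np.stack([d1,-d2],1);x=np.linalg.lstsq(A,o2-o1,rcond=None)[0];p=o1+d1*x[0];q=o2+d2*x[1];return (p+q)/2,np.linalg.norm(p-q)
for a,b in [((239,110),(248,474)),((279.5,110),(180,437)),((259,200.5),(298,319)),((277,221),(278,273)),((241,220),(353,301))]: print(tri(a,b))
z=.081
E=(onz(c,239,110,z,True)+onz(c,279.5,110,z,True))/2; Re=(onz(c,240.5,220,.073,True)+onz(c,277,221,.073,True))/2
print('wrist end',E,'rear',Re,np.linalg.norm(E-Re),np.degrees(np.arctan2(*(E-Re)[[1,0]])))
s=env.sense();R=s['eef_rot']
yaw=-13.2;up=Ro.from_rotvec(np.radians(4.4)*-np.array([-np.sin(np.radians(yaw)),np.cos(np.radians(yaw)),0])).as_matrix()
T=up@grip(115,-1);print(T);V=Ro.from_matrix(T@R.T).as_rotvec(degrees=True);print('rotvec',V,V/3)
u=np.array([np.cos(np.radians(yaw)),np.sin(np.radians(yaw)),0])
for e in (E,):
  g=e-u*.018; g[2]=.0785; tcp=g+.019*T[:,0]; pre=g+T[:,0]*(.019-.07); print('g',g,'tcp',tcp,'pre',pre,'delta',pre-s['ee_pos'],s['ee_pos'])
```

```text
(array([0.6759, 0.1804, 0.0772]), np.float64(0.000466561185631886))
(array([0.6668, 0.1427, 0.0783]), np.float64(0.001977684389193706))
(array([0.5788, 0.1826, 0.0693]), np.float64(0.0011240077696320092))
(array([0.5501, 0.1672, 0.0635]), np.float64(0.005337637503704903))
(array([0.5626, 0.2068, 0.0731]), np.float64(6.286573680850404e-05))
wrist end [0.6715 0.1609 0.081 ] rear [0.5576 0.1883 0.073 ] 0.11740682190018059 -13.523348001086479
[[-0.4208  0.9041  0.0747]
 [ 0.9059  0.4231 -0.0175]
 [-0.0474  0.0603 -0.9971]]
rotvec [88.747   6.1907 33.1083] [29.5823  2.0636 11.0361]
g [0.654  0.165  0.0785] tcp [0.646  0.1822 0.0776] pre [0.6754 0.1188 0.0809] delta [ 0.074  -0.0579 -0.1442] [0.6014 0.1767 0.2251]
```

```bash
python3 -m inch '{"travel":[[0.005,-0.004,0],[0.01,-0.008,0],[0.015,-0.012,0],[0.02,-0.016,0],[0.025,-0.02,0]],"delta_rot":[[5.92,0.41,2.21],[11.83,0.83,4.41],[17.75,1.24,6.62],[23.67,1.65,8.83],[29.58,2.06,11.04]],"gripper":[-0.2,-0.2,-0.2,-0.2,-0.2]}'
python3 -m inch '{"travel":[[0.005,-0.004,0],[0.01,-0.008,0],[0.015,-0.012,0],[0.02,-0.016,0],[0.025,-0.02,0]],"delta_rot":[[5.92,0.41,2.21],[11.83,0.83,4.41],[17.75,1.24,6.62],[23.67,1.65,8.83],[29.58,2.06,11.04]],"gripper":[-0.2,-0.2,-0.2,-0.2,-0.2]}'
python3 -m inch '{"travel":[[0.005,-0.004,0],[0.01,-0.008,0],[0.015,-0.012,0],[0.02,-0.016,0],[0.025,-0.02,0]],"delta_rot":[[5.92,0.41,2.21],[11.83,0.83,4.41],[17.75,1.24,6.62],[23.67,1.65,8.83],[29.58,2.06,11.04]],"gripper":[-0.2,-0.2,-0.2,-0.2,-0.2]}'
python3 -m inch '{"travel":[[0,0,0],[0,0,0],[0,0,0]],"delta_rot":[[0,0,0],[0,0,0],[0,0,0]],"gripper":[-0.2,-0.2,-0.2]}'
python3 - <<'E'
from h import *
from kin import *
np.set_printoptions(precision=4,suppress=True)
s=env.sense();print(s['ee_pos'],s['joint_positions'],s['gripper_width'])
T=np.array([[-0.4208,0.9041,0.0747],[0.9059,0.4231,-0.0175],[-0.0474,0.0603,-0.9971]])
print('rot left',Ro.from_matrix(T@s['eef_rot'].T).as_rotvec(degrees=True),'to pre',np.array([.6754,.1188,.0814])-s['ee_pos'])
snap('scene','s7')
E
```

```text
time: 10.55
ee_pos: [0.6265, 0.1567, 0.2246]
eef_rot: [[-0.086, 0.995, -0.058], [0.491, -0.008, -0.871], [-0.867, -0.103, -0.488]]
force: [-0.3, -0.5, 0.1]
gripper_width: 0.0342
time: 11.05
ee_pos: [0.6519, 0.1362, 0.2244]
eef_rot: [[-0.24, 0.969, 0.052], [0.825, 0.232, -0.515], [-0.512, -0.08, -0.855]]
force: [-0.1, 0.3, -0.9]
gripper_width: 0.0341
time: 11.55
ee_pos: [0.6772, 0.1161, 0.2239]
eef_rot: [[-0.419, 0.905, 0.069], [0.907, 0.421, -0.011], [-0.04, 0.058, -0.998]]
force: [0.3, 0.1, -0.5]
gripper_width: 0.0339
time: 11.85
ee_pos: [0.677, 0.1172, 0.2268]
eef_rot: [[-0.419, 0.905, 0.075], [0.907, 0.421, -0.018], [-0.048, 0.06, -0.997]]
force: [0.2, -0.0, 0.5]
gripper_width: 0.0343
[0.677  0.1172 0.2268] [-17.5764  57.5606  60.8859  63.8321 124.6842  48.7308] 0.034327907101516335
rot left [0.0206 0.0074 0.1261] to pre [-0.0016  0.0016 -0.1454]
```

View pics/s7.png

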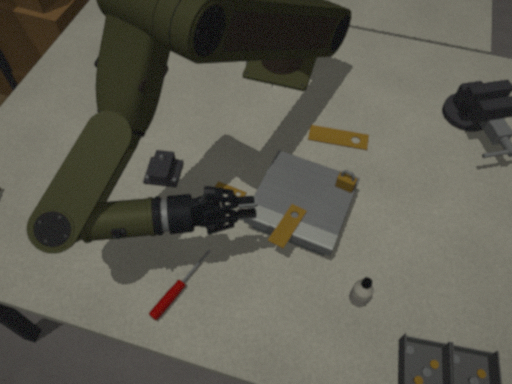

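```bash
python3 -m inch '{"travel":[[-0.001,0.001,-0.035],[-0.0016,0.0016,-0.07],[-0.0016,0.0016,-0.1],[-0.0016,0.0016,-0.13],[-0.0016,0.0016,-0.145]],"delta_rot":[[0,0,0.1],[0,0,0.1],[0,0,0.1],[0,0,0.1],[0,0,0.1]],"gripper":[-0.2,-0.2,-0.2,-0.2,-0.2]}'
python3 -m inch '{"travel":[[0,0,0],[0,0,0],[0,0,0]],"delta_rot":[[0,0,0],[0,0,0],[0,0,0]],"gripper":[-0.2,-0.2,-0.2]}'
python3 - <<'E'
from h import *
np.set_printoptions(precision=4,suppress=True)
s=env.sense();print(s['ee_pos'],s['joint_positions'],np.array([.646,.1822,.078])-s['ee_pos'])
snap('wrist','w8');snap('scene','s8')
cv2.imwrite('pics/s8c.png',cv2.resize(cv2.imread('pics/s8.png')[160:290,150:340],None,fx=4,fy=4,interpolation=cv2.INTER_CUBIC))
E
```

```text
time: 12.4
ee_pos: [0.6754, 0.1187, 0.0807]
eef_rot: [[-0.421, 0.904, 0.074], [0.906, 0.423, -0.018], [-0.048, 0.06, -0.997]]
force: [-0.5, -0.3, -0.1]
gripper_width: 0.034
time: 12.7
ee_pos: [0.6764, 0.1184, 0.0835]
eef_rot: [[-0.421, 0.904, 0.078], [0.906, 0.423, -0.017], [-0.048, 0.064, -0.997]]
force: [0.1, 0.6, -0.3]
gripper_width: 0.0343
[0.6764 0.1184 0.0835] [-17.4817  67.253   60.3668  58.6688 120.2539  38.9845] [-0.0304  0.0638 -0.0055]
```

View pics/w8.png

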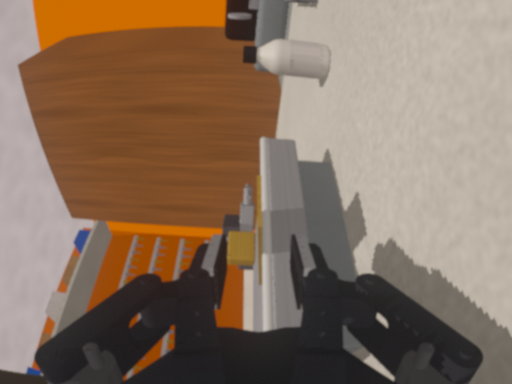

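View pics/s8c.png

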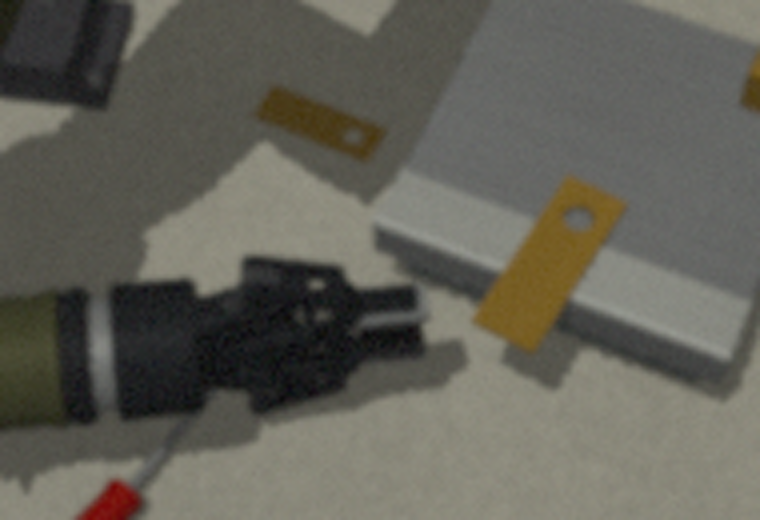

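The wrist view is turned so that left is up. It shows the plate edge-on at column 260, midway between the fingertips at (223,240) and (293,240). The height is right, so I'll advance 70 mm along the tool axis.

```bash
python3 -m inch '{"travel":[[-0.006,0.0127,-0.0007],[-0.0118,0.0254,-0.0014],[-0.0176,0.0381,-0.0021],[-0.0235,0.0508,-0.0028],[-0.0294,0.0635,-0.0035]],"delta_rot":[[0,0,0],[0,0,0],[0,0,0],[0,0,0],[0,0,0]],"gripper":[-0.2,-0.2,-0.2,-0.2,-0.2]}'
python3 -m inch '{"travel":[[0,0,0],[0,0,0],[0,0,0]],"delta_rot":[[0,0,0],[0,0,0],[0,0,0]],"gripper":[-0.2,-0.2,-0.2]}'
python3 - <<'E'
from h import *
np.set_printoptions(precision=4,suppress=True)
s=env.sense();print(s['ee_pos'],s['force'])
snap('wrist','w9');snap('scene','s9')
cv2.imwrite('pics/s9c.png',cv2.resize(cv2.imread('pics/s9.png')[180:280,200:340],None,fx=5,fy=5,interpolation=cv2.INTER_CUBIC))
cv2.imwrite('pics/w9c.png',cv2.resize(cv2.imread('pics/w9.png')[130:350,150:370],None,fx=2.7,fy=2.7,interpolation=cv2.INTER_CUBIC))
E
```

```text
time: 13.3
ee_pos: [0.6455, 0.1837, 0.0777]
eef_rot: [[-0.421, 0.904, 0.074], [0.906, 0.424, -0.016], [-0.046, 0.06, -0.997]]
force: [-0.2, -0.1, 0.3]
gripper_width: 0.0342
time: 13.6
ee_pos: [0.6467, 0.1818, 0.0777]
eef_rot: [[-0.42, 0.904, 0.075], [0.906, 0.423, -0.017], [-0.047, 0.061, -0.997]]
force: [1.2, -0.6, -0.1]
gripper_width: 0.0339
[0.6467 0.1818 0.0777] [ 1.2394 -0.5979 -0.0508]
```

View pics/w9c.png

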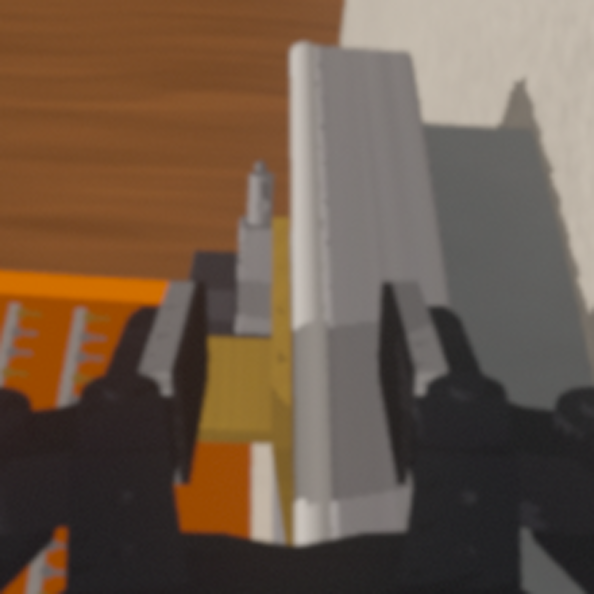

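View pics/s9c.png

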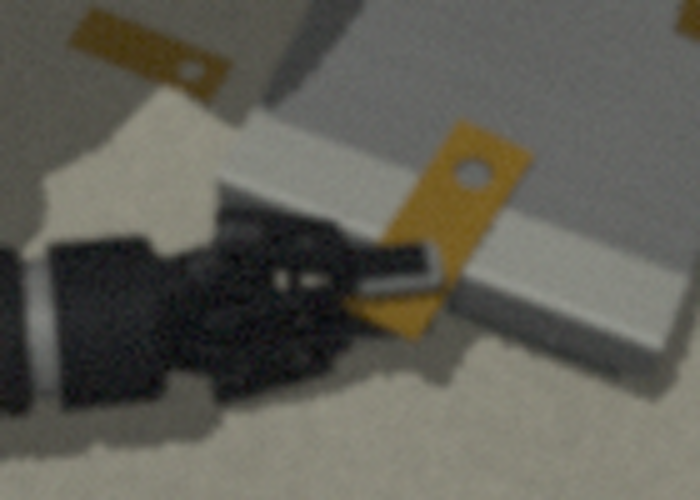

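```bash
python3 -m inch '{"travel":[[0,0,0.001],[0,0,0.001],[0,0,0.001],[0,0,0.001],[0,0,0.001]],"delta_rot":[[0,0,0],[0,0,0],[0,0,0],[0,0,0],[0,0,0]],"gripper":[-0.6,-0.75,-0.75,-0.8,-0.85]}'
python3 -m inch '{"travel":[[0,0,0],[0,0,0],[0,0,0],[0,0,0]],"delta_rot":[[0,0,0],[0,0,0],[0,0,0],[0,0,0]],"gripper":[-0.9,-0.95,-1,-1]}'
```

```text
time: 14.2
ee_pos: [0.6464, 0.182, 0.0787]
eef_rot: [[-0.421, 0.904, 0.075], [0.906, 0.423, -0.016], [-0.046, 0.061, -0.997]]
force: [-0.3, -0.4, -0.3]
gripper_width: 0.0065
time: 14.6
ee_pos: [0.6463, 0.1821, 0.0791]
eef_rot: [[-0.421, 0.904, 0.075], [0.906, 0.423, -0.016], [-0.046, 0.061, -0.997]]
force: [-0.4, 0.2, 1.8]
gripper_width: 0.0023
```

```bash
python3 -m inch '{"travel":[[0,0,0],[0,0,0.001],[0,0,0.004],[0,0,0.008],[0,0,0.014]],"delta_rot":[[0,0,0],[0,0,0],[0,0,0],[0,0,0],[0,0,0]],"gripper":[-1,-1,-1,-1,-1]}'
python3 -m inch '{"travel":[[0,0,0.01],[0,0,0.025],[0,0,0.04],[0,0,0.055],[0,0,0.07]],"delta_rot":[[0,0,0],[0,0,0],[0,0,0],[0,0,0],[0,0,0]],"gripper":[-1,-1,-1,-1,-1]}'
python3 -m inch '{"travel":[[0,0,0],[0,0,0],[0,0,0]],"delta_rot":[[0,0,0],[0,0,0],[0,0,0]],"gripper":[-1,-1,-1]}'
python3 - <<'E'
from h import *
np.set_printoptions(precision=4,suppress=True)
s=env.sense();c=env.calibration('wrist');snap('wrist','w10');np.save('w10c.npy',c,allow_pickle=True);snap('scene','s10');snap('top','t10')
print(s['time'],s['ee_pos'],s['force'],s['gripper_width'])
cv2.imwrite('pics/s10c.png',cv2.resize(cv2.imread('pics/s10.png')[150:290,200:350],None,fx=4.2,fy=4.2,interpolation=cv2.INTER_CUBIC))
cv2.imwrite('pics/t10c.png',cv2.resize(cv2.imread('pics/t10.png')[100:260,150:330],None,fx=3.7,fy=3.7,interpolation=cv2.INTER_CUBIC))
E
```

```text
time: 15.1
ee_pos: [0.6464, 0.1821, 0.0925]
eef_rot: [[-0.421, 0.904, 0.074], [0.906, 0.423, -0.017], [-0.047, 0.06, -0.997]]
force: [-0.6, -0.1, -0.4]
gripper_width: 0.002
time: 15.6
ee_pos: [0.6464, 0.182, 0.1646]
eef_rot: [[-0.421, 0.904, 0.076], [0.906, 0.423, -0.017], [-0.047, 0.062, -0.997]]
force: [0.1, 0.9, -1.7]
gripper_width: 0.0022
time: 15.9
ee_pos: [0.6462, 0.1821, 0.1621]
eef_rot: [[-0.421, 0.904, 0.074], [0.906, 0.423, -0.017], [-0.046, 0.06, -0.997]]
force: [0.6, 0.6, -1.3]
gripper_width: 0.0026
15.9 [0.6462 0.1821 0.1621] [ 0.5502  0.5629 -1.2758] 0.0026078124368555987
```

View pics/s10c.png

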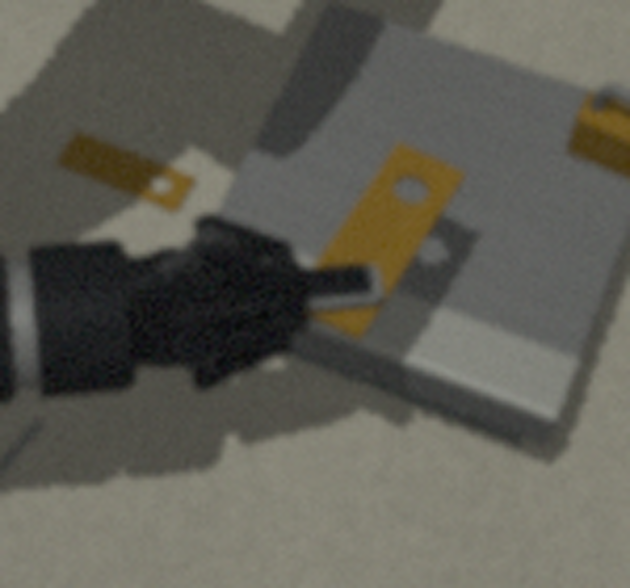

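View pics/t10c.png

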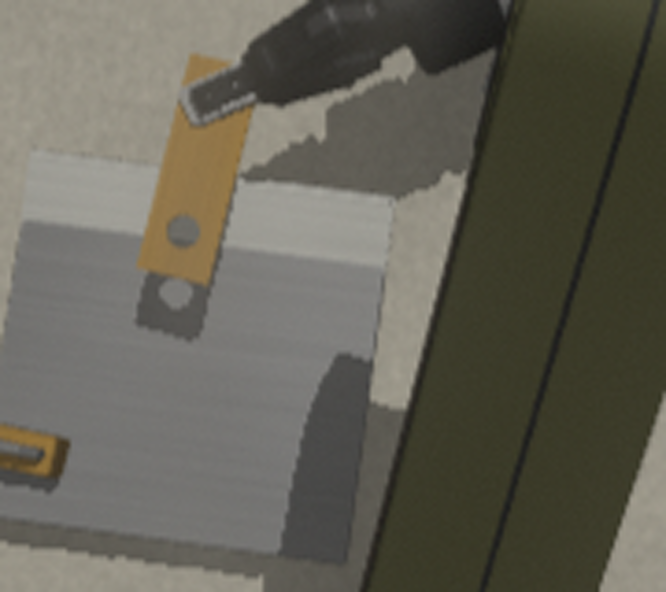

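View pics/w10.png

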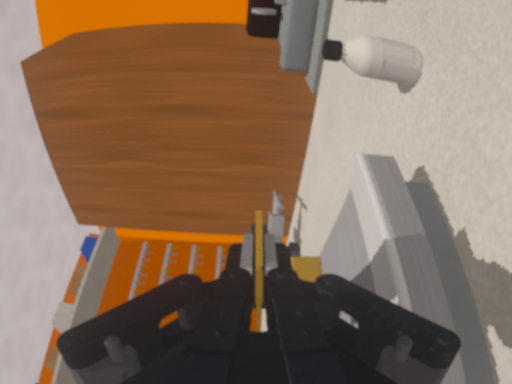

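The plate is held level in the jaws; the width reads 2.6 mm and the force -1.3 N. In the top crop the hole is at (183,232). Next I'll work out the plate-in-tool pose and the jig pose.

Run:
```python
from h import *
from kin import *
np.set_printoptions(precision=4,suppress=True)
ct=env.calibration('top');cs=env.calibration('scene');s=env.sense()
R=s['eef_rot'];p=s['ee_pos'];n=R[:,2]
def tp(a):return np.array(a)/3.7+[149.6,99.6]
def sp(a):return np.array(a)/4.2+[199.6,149.6]
def onplane(c,px,off):
    o,d=ray(c,*px); q=p+n*off; return o+d*((q-o)@n)/(d@n)
# top surface of plate: tool z points down, so off=-.0015
for nm,a,b in [('hole',(183,232),(411,190)),('rear+y',(138,267),(462,178)),('rear-y',(211,285),(402,142)),('end+y',(192,55),None)]:
    X=onplane(ct,tp(a),-.0015);print(nm,'top',X,'tool',R.T@(X-p))
    if b:
        Y=onplane(cs,sp(b),-.0015);print('   scene',Y,'tool',R.T@(Y-p))
        o1,d1=ray(ct,*tp(a));o2,d2=ray(cs,*sp(b));x=np.linalg.lstsq(np.stack([d1,-d2],1),o2-o1,rcond=None)[0];Z=(o1+d1*x[0]+o2+d2*x[1])/2;print('   tri tool',R.T@(Z-p))
# jig
im0=cv2.imread('pics/top0.png')
a=np.array([341,296])/7+[324.57,164.57];b=np.array([262,165])/10+[134.55,139.55]
o1,d1=ray(ct,*a);o2,d2=ray(cs,*b);x=np.linalg.lstsq(np.stack([d1,-d2],1),o2-o1,rcond=None)[0];print('post',o1+d1*x[0],o2+d2*x[1])
j=im0[165:240,325:405];cv2.imwrite('pics/jig.png',cv2.resize(np.clip(j.astype(float)*2.5,0,255).astype(np.uint8),None,fx=7.5,fy=7.5,interpolation=cv2.INTER_LANCZOS4))
```

```text
hole top [0.5796 0.1839 0.1584] tool [ 0.0298 -0.0597 -0.0015]
   scene [0.5834 0.1826 0.1587] tool [ 0.027  -0.0567 -0.0015]
   tri tool [ 0.0291 -0.0593  0.0023]
rear+y top [0.5606 0.2078 0.1567] tool [ 0.0596 -0.0669 -0.0015]
   scene [0.5672 0.2063 0.1572] tool [ 0.0554 -0.0615 -0.0015]
   tri tool [ 0.059  -0.0662  0.0052]
rear-y top [0.5513 0.1683 0.1566] tool [ 0.0277 -0.092  -0.0015]
   scene [0.554  0.1706 0.1568] tool [ 0.0286 -0.0886 -0.0015]
   tri tool [ 0.0288 -0.0914  0.0021]
end+y top [0.6753 0.1806 0.1655] tool [-0.0137  0.0259 -0.0015]
post [ 0.5028 -0.1919  0.054 ] [ 0.5033 -0.1938  0.0546]
```

View pics/jig.png

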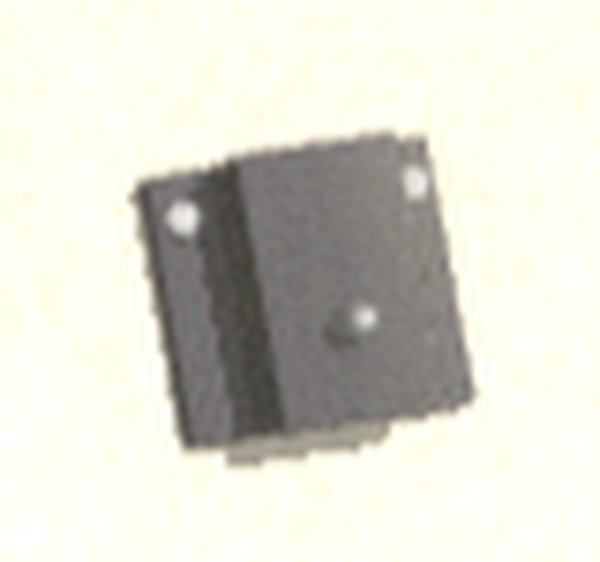

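Run:
```python
from h import *
from kin import *
np.set_printoptions(precision=4,suppress=True)
s=env.sense();R=s['eef_rot'];p=s['ee_pos'];j=s['joint_positions'];print(j)
c,sn=np.cos(np.radians(j[0])),np.sin(np.radians(j[0]))
lat=lambda v:-sn*v[0]+c*v[1]
t=(lat(p)-.0422)/lat(R[:,0]);print('t',t)
print(ik(p,R,t))
qh=np.array([.0293,-.060,0.0015])  # underside hole (tool z down)
ux=np.array([-.618,.786,0])
for yaw in(10,5,2):
  for pit in (0,3,6):
    u=np.array([np.cos(np.radians(yaw)),np.sin(np.radians(yaw)),0]);z=np.array([0,0,-1.]);v=np.cross(z,u)
    # tool axes: plate frame (ux, z x ux, z) in tool -> (u, z x u, z) in world
    B=np.stack([ux,np.cross([0,0,1],ux),[0,0,1]],1);W=np.stack([u,v,z],1);T=W@B.T
    T=Ro.from_rotvec(np.radians(pit)*np.array([-u[1],u[0],0])*-1).as_matrix()@T
    tcp=np.array([.5025,-.191,.046])-T@qh
    print(yaw,pit,tcp,ik(tcp,T,t),T[:,0])
```

```text
[-13.8437  59.3137  68.8635  61.5394 117.5985  40.3731]
t 0.37120000000000014
(array([-14.,  64.,  62.,  62., 118.,  42.]), array([ 0.802, -0.154,  0.179]))
10 0 [ 0.5643 -0.1658  0.0475] (array([-29.,  94.,  11.,  42., 160.,  40.]), array([ 0.841, -0.413,  0.048])) [-0.7451  0.6667  0.    ]
10 3 [ 0.5642 -0.1659  0.0509] (array([-29.,  92.,  14.,  37., 158.,  33.]), array([ 0.84 , -0.413,  0.063])) [-0.7443  0.6669 -0.0323]
10 6 [ 0.5638 -0.1659  0.0543] (array([-29.,  90.,  17.,  34., 156.,  28.]), array([ 0.839, -0.414,  0.078])) [-0.7418  0.6673 -0.0646]
5 0 [ 0.5663 -0.1713  0.0475] (array([-31.,  92.,  16.,  43., 156.,  40.]), array([ 0.82 , -0.442,  0.048])) [-0.6842  0.7291  0.    ]
5 3 [ 0.5661 -0.1713  0.0509] (array([-31.,  90.,  18.,  39., 154.,  35.]), array([ 0.82 , -0.442,  0.063])) [-0.6833  0.7292 -0.0323]
5 6 [ 0.5658 -0.1714  0.0543] (array([-31.,  88.,  21.,  37., 152.,  30.]), array([ 0.818, -0.442,  0.078])) [-0.6808  0.7294 -0.0646]
2 0 [ 0.5672 -0.1747  0.0475] (array([-32.,  91.,  19.,  43., 154.,  40.]), array([ 0.807, -0.458,  0.048])) [-0.6451  0.764   0.    ]
2 3 [ 0.5671 -0.1747  0.0509] (array([-32.,  89.,  21.,  40., 152.,  35.]), array([ 0.806, -0.458,  0.063])) [-0.6442  0.764  -0.0323]
2 6 [ 0.5667 -0.1747  0.0543] (array([-32.,  87.,  23.,  38., 150.,  31.]), array([ 0.805, -0.458,  0.078])) [-0.6417  0.7641 -0.0646]
```

Run:
```python
from h import *
from kin import *
import kin
from scipy.optimize import least_squares
np.set_printoptions(precision=4,suppress=True)
s=env.sense()
def fk(j,P):
    L2,L3,e,t,h,r0,lat=P
    q=np.radians(j[1]);th=np.radians(j[1]+j[2])
    rho=r0+L2*np.sin(q)+L3*np.sin(th)-e*np.cos(th); z=h+L2*np.cos(q)+L3*np.cos(th)+e*np.sin(th)
    Rz=Ro.from_euler('z',j[0],degrees=True)
    Rf=(Rz*Ro.from_euler('y',j[1]+j[2],degrees=True)*Ro.from_euler('z',j[3],degrees=True)*Ro.from_euler('y',j[4],degrees=True))
    return Rz.apply([rho,lat,z])+t*Rf.apply([0,0,1])
D=[([-67.8657,17.6228,86.3865,0,76.1126,0],[.2549,-.5146,.2304]),([14.8922,13.0291,89.9966,0,77.07,0],[.4979,.1759,.2506]),([12.5333,29.8287,90.4626,0,59.68,0],[.6023,.1773,.0774]),
([-17.5764,57.5606,60.8859,63.8321,124.6842,0],[.677,.1172,.2268]),([-17.4817,67.253,60.3668,58.6688,120.2539,0],[.6764,.1184,.0835]),(list(s['joint_positions']),s['ee_pos'])]
f=lambda P:np.concatenate([fk(j,P)-p for j,p in D])
r=least_squares(f,[.53,.42,0,.35,.17,0,.042]);P=r.x;print(P,np.abs(r.fun).max())
np.save('P.npy',P)
# numeric IK
def nik(p,T,j0):
    w=p-P[3]*T[:,0]
    g=lambda q:fk([q[0],q[1],q[2],0,0,0],np.r_[P[:3],0,P[4:]])-w
    rr=least_squares(g,j0);q=rr.x;return np.round([*q,*wrist(T,q[0],q[1]+q[2])],1),np.abs(rr.fun).max()
qh=np.array([.0293,-.060,0.0015]);ux=np.array([-.618,.786,0])
for yaw in(10,6,3):
  for pit in (0,3):
    u=np.array([np.cos(np.radians(yaw)),np.sin(np.radians(yaw)),0]);z=np.array([0,0,-1.])
    B=np.stack([ux,np.cross([0,0,1],ux),[0,0,1]],1);T=np.stack([u,np.cross(z,u),z],1)@B.T
    T=Ro.from_rotvec(np.radians(pit)*np.array([u[1],-u[0],0])).as_matrix()@T
    tcp=np.array([.5025,-.191,.046])-T@qh
    print(yaw,pit,tcp,nik(tcp,T,[-29,85,25]))
ct=env.calibration('top')
J=lambda a:np.array(a)/7.5+[324.57,164.57]
for a,b,z in [((140,183),(185,445),.012),((240,160),(285,432),.045),((425,138),(473,400),.012),((240,160),(395,133),.045)]:
    A=onz(ct,*J(a),z);Bp=onz(ct,*J(b),z);d=A-Bp;print(A,Bp,np.linalg.norm(d),np.degrees(np.arctan2(d[1],d[0])))
print('post',onz(ct,*J((366,318)),.061))
```

```text
[ 0.6464  0.4167 -0.1089  0.3712  0.1921 -0.0002  0.0422] 0.00017692403046784544
10 0 [ 0.5643 -0.1658  0.0475] (array([-28.8,  76.1,  43.5,  25.2, 147.9,  21.7]), np.float64(4.558554743683274e-07))
10 3 [ 0.5642 -0.1659  0.0509] (array([-28.8,  74.9,  44.1,  24.3, 146.7,  18.8]), np.float64(6.715357756537088e-07))
6 0 [ 0.5659 -0.1702  0.0475] (array([-30.5,  75.8,  44.4,  28.6, 146.5,  24.5]), np.float64(6.362842392970691e-07))
6 3 [ 0.5658 -0.1702  0.0509] (array([-30.5,  74.6,  45. ,  27.7, 145.3,  21.5]), np.float64(9.076214839698338e-07))
3 0 [ 0.5669 -0.1736  0.0475] (array([-31.8,  75.5,  45.2,  31. , 145.3,  26.3]), np.float64(9.603937527469242e-07))
3 3 [ 0.5668 -0.1736  0.0509] (array([-31.8,  74.3,  45.8,  30. , 144.1,  23.3]), np.float64(1.3191613843499539e-06))
[ 0.547  -0.1353  0.012 ] [ 0.4659 -0.1481  0.012 ] 0.08208891000643483 8.93856021029699
[ 0.5504 -0.158   0.045 ] [ 0.469 -0.17   0.045] 0.0822636284130736 8.372644956790863
[ 0.5622 -0.2243  0.012 ] [ 0.4808 -0.2371  0.012 ] 0.08235953349326451 8.974255345731253
[ 0.5504 -0.158   0.045 ] [ 0.5591 -0.2047  0.045 ] 0.04754995806382351 100.59340035291069
post [ 0.5021 -0.19    0.061 ]
```

Run:
```python
from h import *
from kin import *
np.set_printoptions(precision=4,suppress=True)
s=env.sense();R=s['eef_rot'];p=s['ee_pos']
ux=R@np.array([-.618,.786,0]);yaw=np.degrees(np.arctan2(ux[1],ux[0]));print('plate yaw',yaw,'nose up',np.degrees(np.arcsin(ux[2])))
d=9-yaw;T=Ro.from_euler('z',d,degrees=True).as_matrix()@R
qh=np.array([.0295,-.0599,0.0015]);post=np.array([.5023,-.1908])+.0015*np.array([.988,.156])
tcp=np.append(post,.049)-T@qh;print('dyaw',d,'tcp low',tcp,'delta',tcp-p)
```

```text
plate yaw -13.197877156928355 nose up 4.289392245015639
dyaw 22.197877156928357 tcp low [ 0.5658 -0.1667  0.0554] delta [-0.0804 -0.3488 -0.1065]
```

```bash
python3 -m inch '{"travel":[[-0.008,-0.025,0],[-0.016,-0.06,0],[-0.024,-0.1,0],[-0.032,-0.14,0],[-0.04,-0.175,0]],"delta_rot":[[0,0,2.2],[0,0,4.4],[0,0,6.6],[0,0,8.9],[0,0,11.1]],"gripper":[-1,-1,-1,-1,-1]}'
python3 -m inch '{"travel":[[-0.008,-0.035,-0.01],[-0.016,-0.075,-0.02],[-0.024,-0.115,-0.03],[-0.032,-0.15,-0.04],[-0.04,-0.174,-0.04]],"delta_rot":[[0,0,2.2],[0,0,4.4],[0,0,6.6],[0,0,8.9],[0,0,11.1]],"gripper":[-1,-1,-1,-1,-1]}'
python3 -m inch '{"travel":[[0,0,0],[0,0,0],[0,0,0],[0,0,0]],"delta_rot":[[0,0,0],[0,0,0],[0,0,0],[0,0,0]],"gripper":[-1,-1,-1,-1]}'
python3 - <<'E'
from h import *
np.set_printoptions(precision=4,suppress=True)
s=env.sense();snap('top','t11');snap('scene','s11')
print(s['time'],s['ee_pos'],s['eef_rot'],s['force'],s['gripper_width'],s['joint_positions'])
cv2.imwrite('pics/t11c.png',np.clip(cv2.resize(cv2.imread('pics/t11.png')[150:250,310:440],None,fx=5.8,fy=5.8,interpolation=cv2.INTER_CUBIC).astype(float)*1.6,0,255))
cv2.imwrite('pics/s11c.png',np.clip(cv2.resize(cv2.imread('pics/s11.png')[120:250,50:210],None,fx=4.5,fy=4.5,interpolation=cv2.INTER_CUBIC).astype(float)*1.6,0,255))
E
```

```text
time: 16.55
ee_pos: [0.606, 0.0052, 0.1621]
eef_rot: [[-0.588, 0.805, 0.075], [0.808, 0.59, -0.001], [-0.045, 0.06, -0.997]]
force: [0.4, -0.4, -1.6]
gripper_width: 0.0021
time: 17.05
ee_pos: [0.5656, -0.1692, 0.1202]
eef_rot: [[-0.731, 0.678, 0.072], [0.681, 0.732, 0.014], [-0.044, 0.06, -0.997]]
force: [-0.2, 0.5, -1.7]
gripper_width: 0.0021
time: 17.45
ee_pos: [0.5666, -0.1658, 0.1229]
eef_rot: [[-0.732, 0.677, 0.075], [0.679, 0.734, 0.013], [-0.046, 0.061, -0.997]]
force: [-0.5, 0.9, -1.4]
gripper_width: 0.0022
17.45 [ 0.5666 -0.1658  0.1229] [[-0.7324  0.6767  0.0754]
 [ 0.6793  0.7337  0.0133]
 [-0.0464  0.0609 -0.9971]] [-0.5489  0.9019 -1.4176] 0.002237552555744846 [-29.0786  69.6414  45.694   27.4801 148.9894  21.1805][ WARN:0@1.993] global loadsave.cpp:1063 imwrite_ Unsupported depth image for selected encoder is fallbacked to CV_8U.
```

View pics/t11c.png

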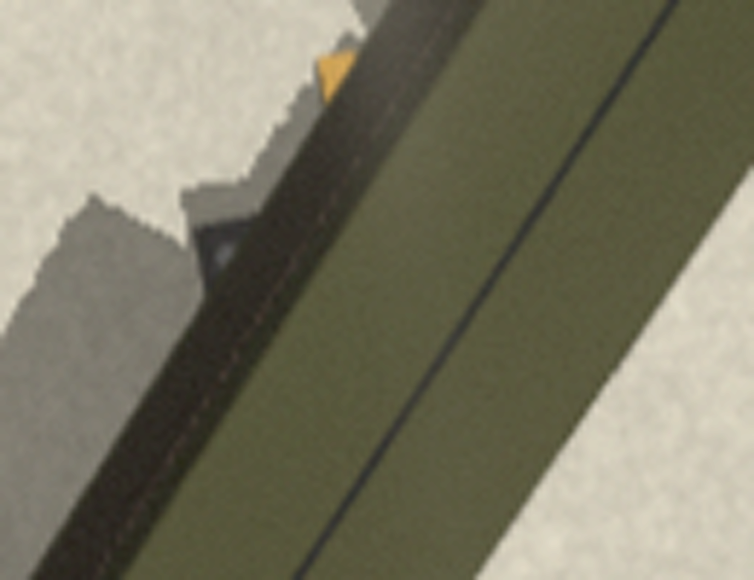

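View pics/s11c.png

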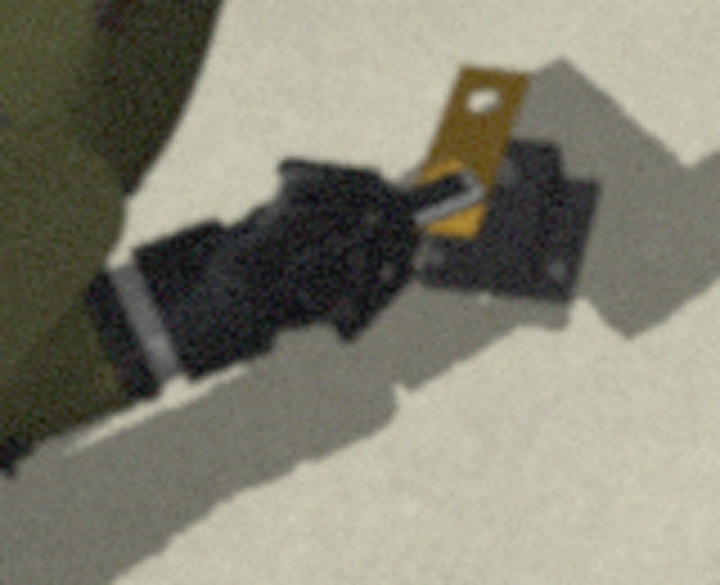

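Run:
```python
from h import *
np.set_printoptions(precision=4,suppress=True)
s=env.sense();R=s['eef_rot'];p=s['ee_pos'];cs=env.calibration('scene');ct=env.calibration('top')
im=cv2.imread('pics/s11.png')
hp=np.array([484,100])/4.5+[49.6,119.6]
H=p+R@np.array([.0295,-.0599,-.0015]);print('hole FK',H,'px',proj(cs,H),'seen',hp,'seen->',onz(cs,*hp,H[2]))
pp=np.array([262,165])/10+[134.55,139.55];pt=np.array([366,318])/7.5+[324.57,164.57]
for z in(.056,.058,.061):print('post scene',z,onz(cs,*pp,z),'top',onz(ct,*pt,z))
snap('wrist','w11')
```

```text
hole FK [ 0.5043 -0.19    0.1195] px (np.float64(157.7854763028376), np.float64(140.6499446198639)) seen [157.1556 141.8222] seen-> [ 0.5082 -0.1899  0.1195]
post scene 0.056 [ 0.5042 -0.1932  0.056 ] top [ 0.5024 -0.1915  0.056 ]
post scene 0.058 [ 0.5055 -0.1922  0.058 ] top [ 0.5023 -0.1909  0.058 ]
post scene 0.061 [ 0.5075 -0.1909  0.061 ] top [ 0.5021 -0.19    0.061 ]
```

View pics/w11.png

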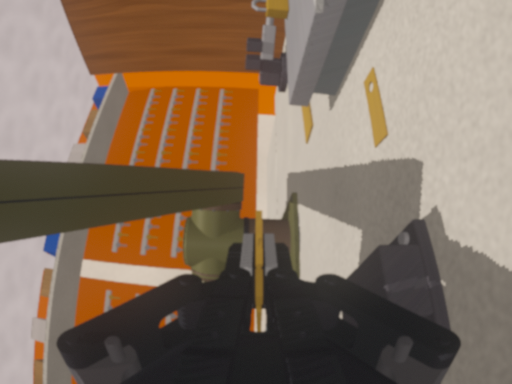

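```bash
python3 -m inch '{"travel":[[0,0,-0.01],[0,0,-0.02],[0,0,-0.03],[0,0,-0.04],[0,0,-0.047]],"delta_rot":[[0,0,0],[0,0,0],[0,0,0],[0,0,0],[0,0,0]],"gripper":[-1,-1,-1,-1,-1]}'
python3 -m inch '{"travel":[[0,0,0],[0,0,0],[0,0,0],[0,0,0],[0,0,0]],"delta_rot":[[0,0,0],[0,0,0],[0,0,0],[0,0,0],[0,0,0]],"gripper":[-1,-1,-1,-1,-1]}'
python3 - <<'E'
from h import *
np.set_printoptions(precision=4,suppress=True)
s=env.sense();R=s['eef_rot'];p=s['ee_pos'];snap('scene','s12');snap('wrist','w12')
print(s['time'],p,s['force'],'hole under',p+R@np.array([.0295,-.0599,.0015]))
f=lambda n,a:cv2.imwrite('pics/%sc.png'%n,np.clip(cv2.resize(cv2.imread('pics/%s.png'%n)[a],None,fx=8,fy=8,interpolation=cv2.INTER_CUBIC).astype(float)*1.8,0,255).astype(np.uint8))
f('s12',np.s_[130:200,120:200])
E
```

```text
time: 18.1
ee_pos: [0.5661, -0.1668, 0.0741]
eef_rot: [[-0.732, 0.678, 0.074], [0.68, 0.733, 0.014], [-0.045, 0.06, -0.997]]
force: [0.3, 0.2, -1.4]
gripper_width: 0.0022
time: 18.6
ee_pos: [0.5665, -0.1671, 0.0762]
eef_rot: [[-0.732, 0.677, 0.076], [0.68, 0.733, 0.013], [-0.047, 0.061, -0.997]]
force: [-0.6, -0.2, -0.9]
gripper_width: 0.0023
18.6 [ 0.5665 -0.1671  0.0762] [-0.5664 -0.2496 -0.9249] hole under [ 0.5045 -0.1909  0.0697]
```

View pics/s12c.png

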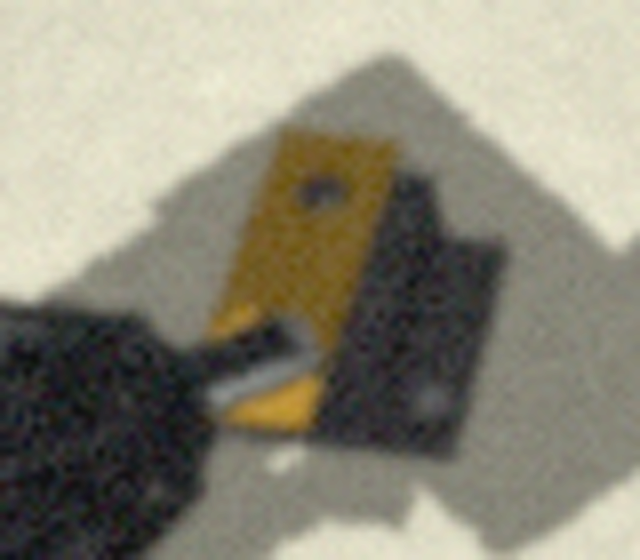

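View pics/w12.png

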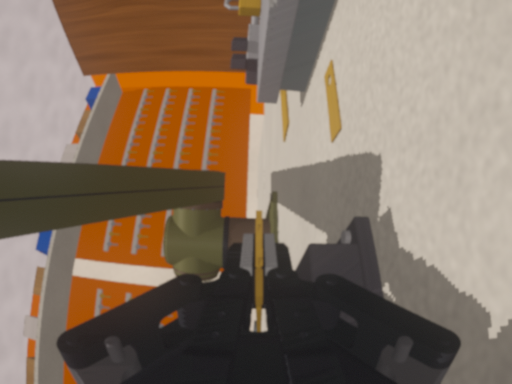

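Run:
```python
from h import *
np.set_printoptions(precision=3,suppress=True,linewidth=200)
cs=env.calibration('scene')
a=cv2.imread('pics/s12.png').astype(float)
sub=a[148:160,152:170,2];print(sub.astype(int))
b=cv2.imread('pics/scene0.png').astype(float).mean(2)[150:164,152:172];print(b.astype(int))
H=np.array([0.5045,-0.1909,0.0727]);print(proj(cs,H))
```

```text
[[75 74 70 65 67 64 65 66 67 65 62 62 65 67 70 65 66 71]
 [76 71 69 65 65 65 68 66 64 65 66 63 68 66 65 62 66 63]
 [74 73 65 66 67 64 63 65 61 61 64 66 63 68 67 68 64 62]
 [75 68 67 62 62 66 61 58 56 56 61 59 65 67 66 65 57 50]
 [71 68 66 64 60 59 51 47 44 44 52 55 64 65 66 61 58 43]
 [70 66 62 61 62 51 38 35 33 36 45 52 59 67 62 59 56 32]
 [69 66 66 64 60 48 40 32 43 40 46 50 65 67 66 62 46 28]
 [67 67 68 66 61 54 40 43 52 50 53 58 66 68 59 59 42 36]
 [69 65 65 65 61 58 54 57 58 61 62 65 67 64 63 51 36 27]
 [67 63 63 65 67 62 62 61 64 65 67 65 66 64 60 47 34 30]
 [64 62 60 64 66 63 60 64 68 65 65 67 68 66 54 37 31 28]
 [65 68 63 64 69 64 62 64 66 64 64 66 65 64 52 32 34 29]]
[[103 102  98  90  73  59  64  65  67  74  71  75  81  82  85  89  89  90  91  94]
 [103 102  98  84  52  43  42  45  47  48  51  52  53  56  59  64  67  68  67  71]
 [ 99  97  92  71  45  34  38  41  45  42  42  40  40  41  43  43  45  46  46  50]
 [ 99  97  88  58  44  33  41  41  42  39  43  42  40  40  36  41  38  37  41  43]
 [ 99  96  81  51  41  39  43  44  49  49  47  42  40  37  38  37  37  39  42  36]
 [ 95  87  70  48  36  36  45  48  62  60  54  43  38  41  37  42  37  33  40  33]
 [ 79  72  57  44  31  41  40  51  63  65  54  44  39  39  38  39  42  38  38  38]
 [ 52  51  43  40  36  43  41  51  57  56  53  43  37  40  38  40  34  36  37  37]
 [ 46  40  37  38  39  36  34  48  53  53  43  43  34  31  42  36  37  37  40  36]
 [ 40  40  42  41  39  42  38  42  48  49  45  39  35  40  39  38  37  38  40  37]
 [ 45  41  36  40  42  39  40  43  43  45  44  39  40  40  34  33  37  40  40  32]
 [ 39  38  37  41  40  38  37  41  41  40  39  39  37  43  41  38  40  44  36  31]
 [ 41  33  37  41  41  41  34  40  36  43  34  36  37  41  33  37  43  37  35  25]
 [ 38  39  36  40  37  40  40  40  41  41  37  37  40  38  40  39  41  36  35  19]]
(np.float64(160.46488488323718), np.float64(152.35420767965448))
```

```bash
python3 -m inch '{"travel":[[0,0.0007,-0.003],[0,0.0007,-0.006],[0,0.0007,-0.009],[0,0.0007,-0.012],[0,0.0007,-0.012]],"delta_rot":[[0,0,0],[0,0,0],[0,0,0],[0,0,0],[0,0,0]],"gripper":[-1,-1,-1,-1,-1]}'
```

```text
time: 19.2
ee_pos: [0.5662, -0.1662, 0.063]
eef_rot: [[-0.732, 0.677, 0.074], [0.68, 0.733, 0.013], [-0.045, 0.06, -0.997]]
force: [-1.1, 0.8, -1.3]
gripper_width: 0.0023
```

```bash
python3 -m inch '{"travel":[[0,0,-0.0015],[0,0,-0.003],[0,0,-0.0045],[0,0,-0.0045]],"delta_rot":[[0,0,0],[0,0,0],[0,0,0],[0,0,0]],"gripper":[-1,-1,-1,-1]}'
python3 - <<'E'
from h import *
np.set_printoptions(precision=4,suppress=True)
s=env.sense();R=s['eef_rot'];p=s['ee_pos'];snap('scene','s13')
print(s['time'],p,s['force'],s['wrist_torque'],'hole under',p+R@np.array([.0295,-.0599,.0015]))
f=lambda n,a:cv2.imwrite('pics/%sc.png'%n,np.clip(cv2.resize(cv2.imread('pics/%s.png'%n)[a],None,fx=8,fy=8,interpolation=cv2.INTER_CUBIC).astype(float)*1.8,0,255).astype(np.uint8))
f('s13',np.s_[130:200,120:200])
E
```

```text
time: 19.6
ee_pos: [0.5662, -0.1663, 0.059]
eef_rot: [[-0.732, 0.677, 0.075], [0.68, 0.733, 0.013], [-0.046, 0.06, -0.997]]
force: [-1.7, -0.1, -1.4]
gripper_width: 0.0021
19.6 [ 0.5662 -0.1663  0.059 ] [-1.6925 -0.0871 -1.4474] [-0.4389 -0.483   0.2926] hole under [ 0.5042 -0.1902  0.0526]
```

View pics/s13c.png

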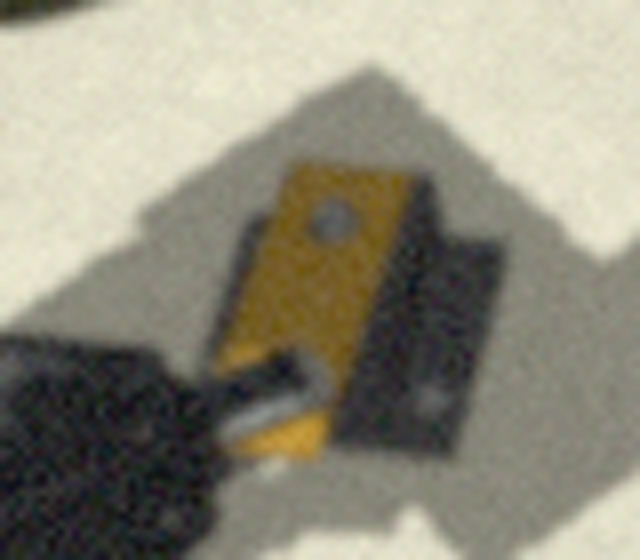

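```bash
python3 -m inch '{"travel":[[-0.0005,0,0],[-0.001,0,0],[-0.001,0,-0.001],[-0.001,0,-0.002],[-0.001,0,-0.002]],"delta_rot":[[0,0,0],[0,0,0],[0,0,0],[0,0,0],[0,0,0]],"gripper":[-1,-1,-1,-1,-1]}'
python3 -c "
from plant import env
s=env.sense();print(s['wrist_torque'],s['ee_pos'])"
```

```text
time: 20.15
ee_pos: [0.5655, -0.1663, 0.0584]
eef_rot: [[-0.732, 0.677, 0.075], [0.68, 0.733, 0.014], [-0.046, 0.062, -0.997]]
force: [0.9, 0.0, 6.5]
gripper_width: 0.0021
[-0.09940586 -0.14635033 -0.07766131] [ 0.56552747 -0.16633006  0.05844354]
```

```bash
python3 - <<'E'
from plant import env
import numpy as np
np.set_printoptions(precision=3,suppress=True)
s=env.sense();print('contact',s['force'],s['wrist_torque'])
E
python3 -m inch '{"travel":[[0,0,0.002],[0,0,0.004],[0,0,0.004],[0,0,0.004]],"delta_rot":[[0,0,0],[0,0,0],[0,0,0],[0,0,0]],"gripper":[-1,-1,-1,-1]}'
python3 - <<'E'
from h import *
np.set_printoptions(precision=3,suppress=True)
s=env.sense();print('free',s['force'],s['wrist_torque'],s['ee_pos'])
snap('scene','s14')
s=env.sense();print('free',s['force'],s['wrist_torque'],s['ee_pos'])
cv2.imwrite('pics/s14c.png',np.clip(cv2.resize(cv2.imread('pics/s14.png')[130:200,120:200],None,fx=8,fy=8,interpolation=cv2.INTER_CUBIC).astype(float)*1.8,0,255).astype(np.uint8))
E
```

```text
contact [0.891 0.037 6.5  ] [-0.099 -0.146 -0.078]
time: 20.55
ee_pos: [0.5654, -0.1662, 0.0609]
eef_rot: [[-0.732, 0.678, 0.075], [0.68, 0.733, 0.013], [-0.047, 0.06, -0.997]]
force: [-0.0, -0.1, -0.6]
gripper_width: 0.0022
free [-0.013 -0.148 -0.605] [-0.44  -0.536 -0.022] [ 0.565 -0.166  0.061]
free [ 0.99  -1.204 -0.761] [-0.507 -0.479  0.04 ] [ 0.565 -0.166  0.061]
```

View pics/s14c.png

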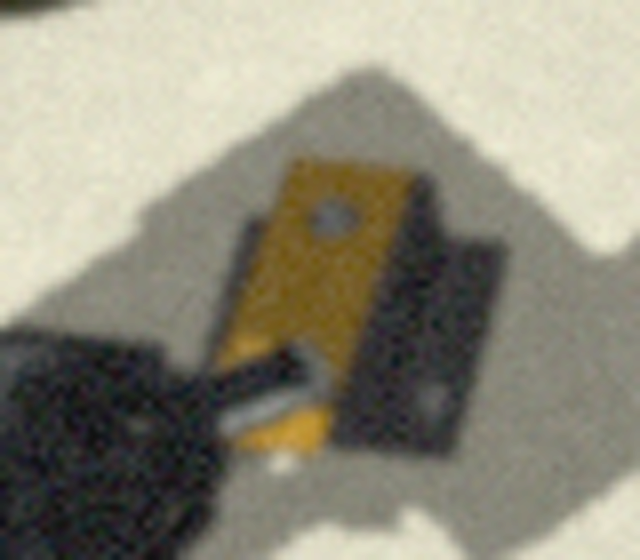

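```bash
python3 -m inch '{"travel":[[0,0,0.0007],[-0.0001,0.0001,0.0013],[-0.0003,0.0003,0.002],[-0.0003,0.0003,0.002],[-0.0003,0.0003,0.002]],"delta_rot":[[-0.9,-1,0],[-1.8,-2,0],[-2.7,-2.9,0],[-2.7,-2.9,0],[-2.7,-2.9,0]],"gripper":[-1,-1,-1,-1,-1]}'
python3 - <<'E'
from h import *
np.set_printoptions(precision=4,suppress=True)
s=env.sense();R=s['eef_rot'];p=s['ee_pos']
for n,q in(('hole',[.0295,-.0599,.0015]),('r+y',[.0596,-.0669,.0015]),('r-y',[.0277,-.092,.0015])):print(n,p+R@np.array(q))
print(s['force'],s['wrist_torque'],s['joint_positions'])
E
```

```text
time: 21.1
ee_pos: [0.5652, -0.166, 0.0639]
eef_rot: [[-0.728, 0.674, 0.127], [0.676, 0.736, -0.035], [-0.117, 0.06, -0.991]]
force: [-1.0, -0.5, -1.6]
gripper_width: 0.0024
hole [ 0.5036 -0.1902  0.0553]
r+y [ 0.477  -0.175   0.0514]
r-y [ 0.4832 -0.2151  0.0536]
[-1.0131 -0.5167 -1.6398] [-0.4369 -0.5155  0.0496] [-29.1175  71.5951  45.8836  23.3248 143.3144  17.2235]
```

```bash
python3 -m inch '{"travel":[[0,0,-0.001],[0,0,-0.002],[0,0,-0.003],[0,0,-0.004],[0,0,-0.004]],"delta_rot":[[0,0,0],[0,0,0],[0,0,0],[0,0,0],[0,0,0]],"gripper":[-1,-1,-1,-1,-1]}'
python3 -m inch '{"travel":[[0,0,-0.0005],[0,0,-0.001],[0,0,-0.0015],[0,0,-0.0015]],"delta_rot":[[0,0,0],[0,0,0],[0,0,0],[0,0,0]],"gripper":[-1,-1,-1,-1]}'
python3 -c "
from plant import env
s=env.sense();print(s['force'],s['wrist_torque'],s['ee_pos'])"
```

```text
time: 21.6
ee_pos: [0.565, -0.1659, 0.0588]
eef_rot: [[-0.728, 0.674, 0.125], [0.676, 0.736, -0.034], [-0.115, 0.06, -0.992]]
force: [0.3, -0.5, -1.5]
gripper_width: 0.0024
time: 22.0
ee_pos: [0.5651, -0.166, 0.0577]
eef_rot: [[-0.728, 0.674, 0.126], [0.676, 0.736, -0.034], [-0.115, 0.06, -0.992]]
force: [-0.6, -0.2, -1.0]
gripper_width: 0.0021
[-0.63509387 -0.17104312 -1.02562223] [-0.48215922 -0.52753059  0.00291001] [ 0.56506261 -0.16595067  0.05765075]
```

```bash
python3 -m inch '{"travel":[[0,0,-0.0005],[0,0,-0.001],[0,0,-0.001],[0,0,-0.001]],"delta_rot":[[0,0,0],[0,0,0],[0,0,0],[0,0,0]],"gripper":[-1,-1,-1,-1]}'
python3 - <<'E'
from h import *
np.set_printoptions(precision=4,suppress=True)
s=env.sense();R=s['eef_rot'];p=s['ee_pos'];print(p+R@np.array([.0295,-.0599,.0015]),s['force'],s['wrist_torque'])
snap('scene','s15')
cv2.imwrite('pics/s15c.png',np.clip(cv2.resize(cv2.imread('pics/s15.png')[130:200,120:200],None,fx=8,fy=8,interpolation=cv2.INTER_CUBIC).astype(float)*1.8,0,255).astype(np.uint8))
E
```

```text
time: 22.4
ee_pos: [0.565, -0.166, 0.057]
eef_rot: [[-0.728, 0.674, 0.125], [0.676, 0.736, -0.034], [-0.115, 0.06, -0.992]]
force: [0.6, -0.5, 0.3]
gripper_width: 0.0022
[ 0.5034 -0.1902  0.0485] [ 0.5725 -0.5245  0.2644] [-0.3015 -0.2632 -0.0075]
```

View pics/s15c.png

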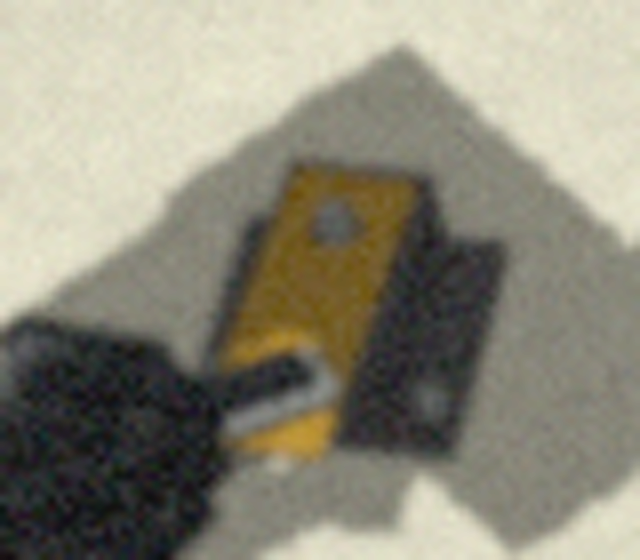

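```bash
python3 -m inch '{"travel":[[0,0,0],[0,0,0],[0,0,0],[0,0,0],[0,0,0]],"delta_rot":[[0,0,0],[0,0,0],[0,0,0],[0,0,0],[0,0,0]],"gripper":[-0.9,-0.8,-0.7,-0.6,-0.5]}'
python3 -m inch '{"travel":[[0,0,0],[0,0,0],[0,0,0]],"delta_rot":[[0,0,0],[0,0,0],[0,0,0]],"gripper":[-0.4,-0.25,-0.25]}'
python3 - <<'E'
from h import *
s=env.sense();print(s['force'],s['gripper_width'])
snap('scene','s16');snap('wrist','w16')
cv2.imwrite('pics/s16c.png',np.clip(cv2.resize(cv2.imread('pics/s16.png')[130:200,120:200],None,fx=8,fy=8,interpolation=cv2.INTER_CUBIC).astype(float)*1.8,0,255).astype(np.uint8))
cv2.imwrite('pics/w16c.png',np.clip(cv2.resize(cv2.imread('pics/w16.png')[150:350,150:370],None,fx=2.8,fy=2.8,interpolation=cv2.INTER_CUBIC).astype(float)*1.3,0,255).astype(np.uint8))
E
```

```text
time: 22.95
ee_pos: [0.5651, -0.166, 0.0567]
eef_rot: [[-0.728, 0.674, 0.126], [0.676, 0.736, -0.034], [-0.115, 0.06, -0.992]]
force: [-0.1, 0.2, -1.1]
gripper_width: 0.0213
time: 23.25
ee_pos: [0.5651, -0.166, 0.0567]
eef_rot: [[-0.728, 0.674, 0.126], [0.676, 0.736, -0.034], [-0.115, 0.06, -0.992]]
force: [-0.6, 0.6, -0.4]
gripper_width: 0.0319
[-0.63357514  0.61260648 -0.39124359] 0.03192335869521818
```

View pics/s16c.png

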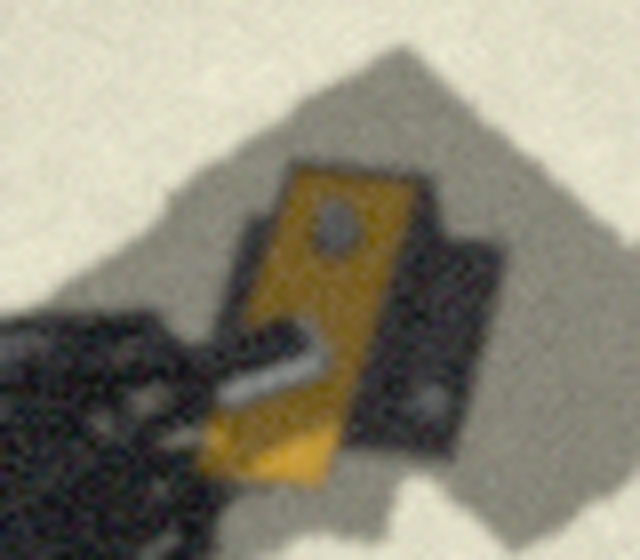

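View pics/w16c.png

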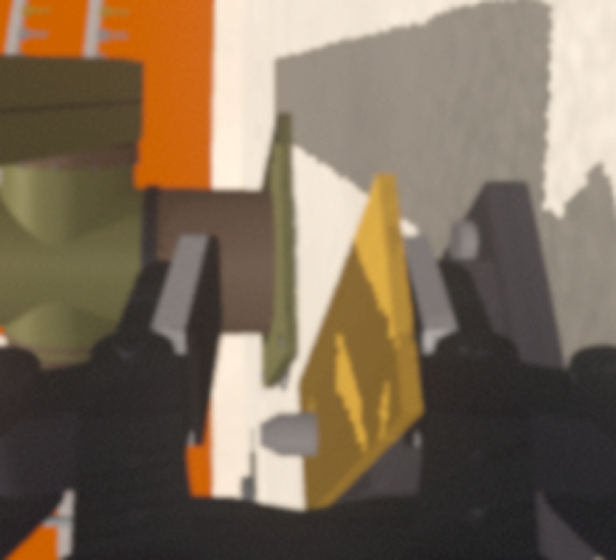

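```bash
python3 -m inch '{"travel":[[0,0,0],[0,0,0],[0,0,0],[0,0,0]],"delta_rot":[[0,0,0],[0,0,0],[0,0,0],[0,0,0]],"gripper":[-0.1,0,0.1,0.1]}'
python3 - <<'E'
from h import *
s=env.sense();print(s['force'],s['gripper_width'])
snap('wrist','w17')
cv2.imwrite('pics/w17c.png',np.clip(cv2.resize(cv2.imread('pics/w17.png')[150:350,150:370],None,fx=2.8,fy=2.8,interpolation=cv2.INTER_CUBIC).astype(float)*1.3,0,255).astype(np.uint8))
E
```

```text
time: 23.75
ee_pos: [0.5651, -0.166, 0.057]
eef_rot: [[-0.728, 0.674, 0.126], [0.676, 0.736, -0.034], [-0.115, 0.06, -0.991]]
force: [0.5, -0.7, 1.5]
gripper_width: 0.0469
[ 0.47697704 -0.73579372  1.51244925] 0.04690855436281072
```

View pics/w17c.png

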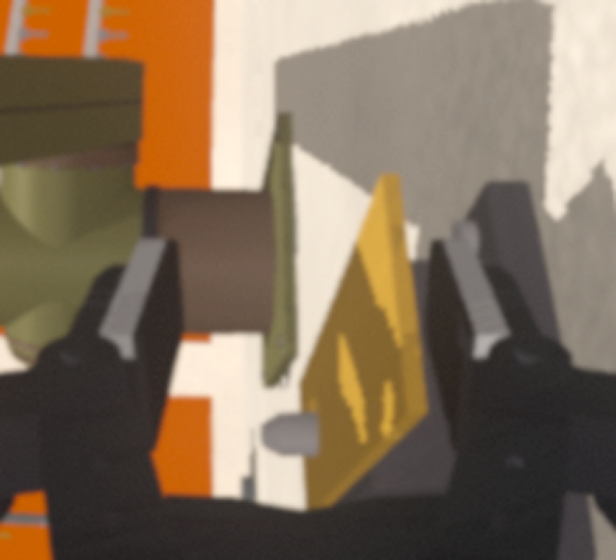

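```bash
python3 -m inch '{"travel":[[0.007,-0.0066,0],[0.016,-0.015,0],[0.028,-0.026,0],[0.041,-0.038,0],[0.055,-0.051,0]],"delta_rot":[[0,0,0],[0,0,0],[0,0,0],[0,0,0],[0,0,0]],"gripper":[0.1,0.1,0.1,0.1,0.1]}'
python3 -m inch '{"travel":[[0.015,-0.014,0],[0.03,-0.028,0.01],[0.04,-0.037,0.04],[0.04,-0.037,0.08],[0.04,-0.037,0.12]],"delta_rot":[[0,0,0],[0,0,0],[0,0,0],[0,0,0],[0,0,0]],"gripper":[0.1,0.1,0.1,0.1,0.1]}'
python3 - <<'E'
from h import *
s=env.sense();print(s['ee_pos'],s['force'],s['gripper_width'])
snap('scene','s18');snap('top','t18')
E
```

```text
time: 24.3
ee_pos: [0.6204, -0.2173, 0.0571]
eef_rot: [[-0.728, 0.674, 0.125], [0.676, 0.736, -0.034], [-0.115, 0.06, -0.992]]
force: [0.2, -0.0, 1.7]
gripper_width: 0.0468
time: 24.8
ee_pos: [0.6211, -0.2205, 0.1465]
eef_rot: [[-0.708, 0.691, 0.145], [0.692, 0.72, -0.052], [-0.14, 0.063, -0.988]]
force: [0.1, -0.2, -0.1]
gripper_width: 0.047
[ 0.62108972 -0.22049926  0.14647716] [ 0.09035701 -0.24677883 -0.05107185] 0.04701412081117219
```

View pics/s18.png

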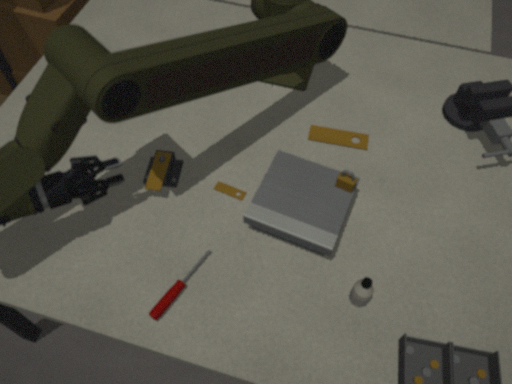

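View pics/t18.png

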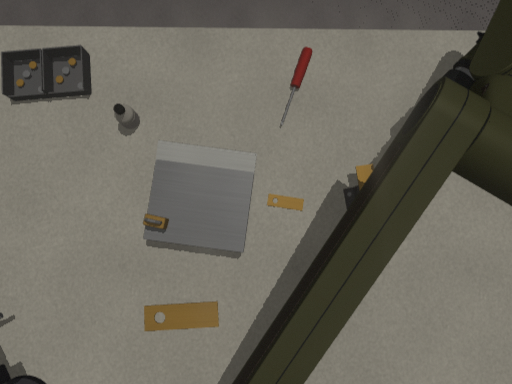

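The robot is clear and the bystanders look unmoved. I'll move the arm away so I can see the jig from above.

```bash
python3 -m inch '{"travel":[[0,-0.02,0.03],[0,-0.05,0.06],[0,-0.09,0.09],[0,-0.13,0.12],[0,-0.17,0.15]],"delta_rot":[[0,0,0],[0,0,0],[0,0,0],[0,0,0],[0,0,0]],"gripper":[0.1,0.1,0.1,0.1,0.1]}'
python3 -m inch '{"travel":[[0,-0.03,0.03],[0,-0.06,0.06],[0,-0.09,0.09],[0,-0.12,0.09],[0,-0.12,0.09]],"delta_rot":[[0,0,0],[0,0,0],[0,0,0],[0,0,0],[0,0,0]],"gripper":[0.1,0.1,0.1,0.1,0.1]}'
python3 - <<'E'
from h import *
np.set_printoptions(precision=4,suppress=True)
s=env.sense();print(s['time'],s['ee_pos'],s['force'])
snap('scene','s19');snap('top','t19')
g=lambda n,a,k:cv2.imwrite('pics/%sc.png'%n,np.clip(cv2.resize(cv2.imread('pics/%s.png'%n)[a],None,fx=k,fy=k,interpolation=cv2.INTER_CUBIC).astype(float)*1.8,0,255).astype(np.uint8))
g('s19',np.s_[130:200,120:200],8);g('t19',np.s_[150:240,325:415],6.5)
E
```

```text
time: 25.4
ee_pos: [0.5535, -0.2749, 0.2134]
eef_rot: [[-0.69, 0.704, 0.167], [0.703, 0.707, -0.075], [-0.171, 0.066, -0.983]]
force: [-0.5, 0.5, -0.1]
gripper_width: 0.0468
time: 25.9
ee_pos: [0.4953, -0.324, 0.2504]
eef_rot: [[-0.675, 0.713, 0.191], [0.709, 0.698, -0.1], [-0.204, 0.068, -0.977]]
force: [0.4, 0.5, 0.4]
gripper_width: 0.0467
25.9 [ 0.4953 -0.324   0.2504] [0.4348 0.5009 0.3875]
```

View pics/s19c.png

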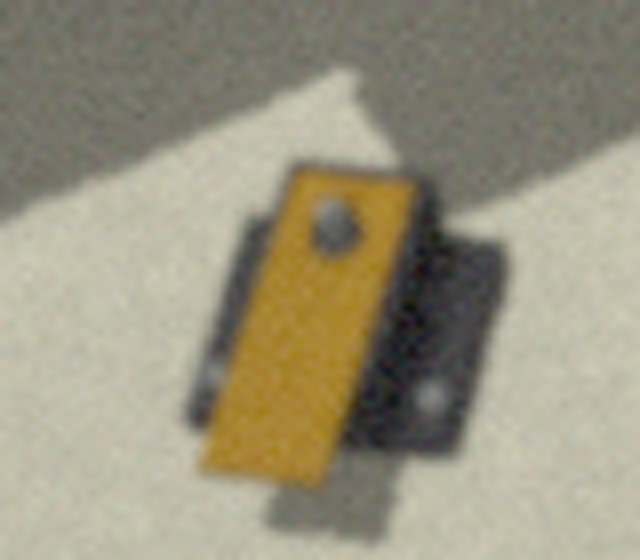

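View pics/t19c.png

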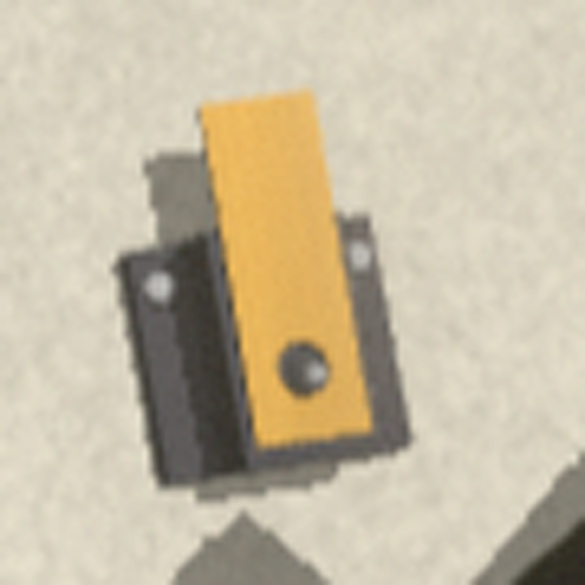

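The plate lies flat and in line with the jig, with the post through its hole at (303,368) in the top crop. Its plain end is out past the long end.

```bash
python3 -m inch '{"travel":[[0,0,0],[0,0,0],[0,0,0],[0,0,0]],"delta_rot":[[0,0,0],[0,0,0],[0,0,0],[0,0,0]],"gripper":[0.1,0.1,0.1,0.1]}'
python3 - <<'E'
from h import *
im=cv2.imread('pics/t19.png');a=cv2.imread('pics/top0.png');c=env.calibration('top')
m=cv2.inRange(cv2.cvtColor(im,cv2.COLOR_BGR2HSV),(12,110,60),(28,255,255));m[:, :325]=0
k=max(cv2.findContours(m,0,1)[0],key=cv2.contourArea);b=cv2.boxPoints(cv2.minAreaRect(k));print([onz(c,*q,.048).round(4) for q in b])
for n,s in(('padlock',np.s_[208:235,140:172]),('oil',np.s_[98:135,108:145]),('driver',np.s_[40:132,270:318])): print(n,np.abs(im[s].astype(int)-a[s]).mean())
print(env.sense()['qvel'],env.sign_off())
E
```

```text
time: 26.4
ee_pos: [0.4965, -0.3226, 0.2507]
eef_rot: [[-0.676, 0.711, 0.191], [0.708, 0.7, -0.099], [-0.204, 0.068, -0.977]]
force: [0.4, 0.2, -0.3]
gripper_width: 0.0467
[array([ 0.5946, -0.1532,  0.048 ]), array([ 0.6026, -0.1932,  0.048 ]), array([ 0.4835, -0.2124,  0.048 ]), array([ 0.4757, -0.173 ,  0.048 ])]
padlock 8.331018518518519
oil 9.149987825663501
driver 10.40979770531401
the job is handed in; nothing more can be done
[-0.09322472 -0.185209   -0.13373606 -0.13730621  0.11698837 -0.01814582] None
```

The plate is on the drilling jig and the job is handed in at about 26 s; sign-off gives no verdict.

**What I did**
- I pressed the plate at roughly 4 to 13 N, a little outside the 5 to 12 N asked at both ends. I slid it up over the edging strip until its plain end hung about 42 mm past the block's edge.
- I gripped the overhang from the side, lifted the plate and carried it to the jig. I lowered it, still held, over the post until the hole was about 4 mm above the jig top, then let go and backed away.

**Last checks**
- **Fit:** the top and scene pictures show the plate flat on the jig with the post through its hole.
- **Alignment:** the plate's yaw measures about 9°, against about 9° for the jig. Its plain end is out past the jig's long end.
- **Robot:** the arm is well clear, with wrist forces near zero.

**What disagreed or went wrong**
- **First lowering:** it met an unexpected contact of about 7 N, which I took to be the gripper's knuckles on the table. I raised the tool, tilted it a few degrees and lowered again.
- **Backing off:** while the gripper backed away it still read about 1.7 N upward; that reading vanished once it rose.
- **Camera heights:** heights from the scene camera read about 4 mm low against touch, so I used touch and relative measurements instead.
- **Bystanders:** the picture differences around the padlock, bottle and screwdriver were 8 to 10 grey levels. With no baseline to compare against, that check settles nothing, so "unmoved" rests on looking at the pictures.

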